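# Brace the air flask in the jig, back off its lock nut and vent the valve

### The arm

A 6-joint arm with a two-finger parallel gripper is mounted at the origin on a cart in front of the work surface, level with it; the furniture and walls round the work are solid. World frame = base frame: x ahead of the robot, y to its left, z up, the work surface at z = 0. Lengths are in m, angles in rad, forces in N, time in s.
With the tool pointing down it reaches from about 0.425 to 0.95 m from the base axis. Payload 3.5 kg.
Tool frame: the origin (TCP) lies at the very end of the fingers, on their centre line; the grasp point (between the pads) lies behind it (ctrl.grasp_offset is the z of the grasp point in the tool frame, in m); z points along the fingers, x is the direction in which the jaws open and shut, and the axes are right-handed (so a half turn about z gives the same grasp; the last joint's range is limited). The gripper opens to 85 mm and grips with 20 to 120 N. Pads are 22 mm wide; open, the fingers measure 114 mm over their backs; the gripper's body (76 mm by 85 mm) begins 54 mm behind the grasp point. The pads swing forward as they close: fully open they stand 13 mm farther back than shut.
Start: joints at [1.161, 0.286, 1.577, -0, 1.279, -0.15], TCP at [0.173, 0.652, 0.231] pointing down, gripper open.
Joint ranges: [-2.77, 2.77], [-0.9, 2.22], [0.21, 2.48], [-1.53, 4.67], [0.24, 2.81], [-2.84, 2.84]. Speed limits (rad/s): [2.79, 2.79, 3.14, 3.14, 3.14, 3.14].

### API

Orientations are given as a unit quaternion [x, y, z, w].
In Python, from plant import ctrl gives the robot as it stands.
- The arm moves only by the shell command python3 -m jog 'ROWS' [FORCE]. ROWS is JSON, a list of rows, each an object with "grip": the closure, from 0 (fully open) to 1 (shut); "xyz": the shift along the tool's x, y, z in m, a list of three; "dr": the turn, a rotation vector about the tool's x, y, z in rad, a list of three. A call has 1 to 12 rows; each row is the pose to reach, as a shift and turn from the pose commanded when the call began, along the tool's axes at that moment; what a row does not reach only later rows make up. A row lasts 1/12 s, in which the tool goes at most 41.7 mm and 7.16 degrees, less where a joint would pass 70% of its speed; a pose out of reach is approached as far as the arm can. A call with a gripper value outside its range is refused whole. The fingers move at their own pace and stop on an object; FORCE is the grip in N (left out, the last holds). Time passes only in rows, so rows that repeat a pose let the fingers close. It gives the time, the measured TCP pose, the force and the opening at its end, in the units of the state.
- ctrl.get_state(): the state, without advancing time (a new reading comes with each control period).
- ctrl.read_camera(name): name is "scene" or "top" or "wrist"; returns the picture (480x640x3 uint8, red, green, blue); there is no depth.
- ctrl.get_calibration(name): a dict with "mtx" (3x3 intrinsics, pixels), "R" (3x3) and "t" (3): a world point X has camera coordinates R X + t; the wrist camera has in their place "hand_eye" (4x4, takes a point from camera to tool coordinates, whose origin is the TCP and whose axes are the tool frame's). Camera axes: x right, y down, z forward; pixel columns grow to the right and rows downward; lengths in m; the calibration is good to about 2 mm. The wrist camera is an equidistant fisheye: a pixel r from the principal point sees the ray r / f radians off the axis. A picture is of the moment at which its call begins: read the wrist's pose just before it. get_calibration takes no time and is no camera call.
- ctrl.sign_off(): hands the job in, once; it reports no verdict.
The state is a dict: "time": time; "qpos": joint angles; "dq": joint speeds; "joint_efforts": joint torques, N m; "eef_pos": TCP position; "tcp_rot": TCP orientation; "contact_force": force on the tool from outside, world axes, zero at the start; "wrist_torque": the same for the moment, N m; "opening": opening from 0.0 (shut) to 1.0 (fully open).
Only numpy, scipy, OpenCV 4.12 (cv2) and the standard library are available. Lean on these libraries where they do the work, as an engineer would, in place of code of your own. Each camera call takes 0.05 s, during which the arm holds its last target.

### The job

Vent the square air flask before it is put away: stand it upright, nut uppermost, right down in the square pocket of the bench jig, which keeps it from spinning round with the nut. Then unscrew the round lock nut on its top anticlockwise until it meets its stop, press the freed valve tip fully in and hold it for about a second, and let go, leaving the flask standing in the jig with the nut loose and the other things on the bench where they are.

Things in the scene. Friction and masses are not known exactly. Their poses are not given: they have to be found in the camera images.
- flask: square aluminium air flask, about 0.42 kg, lying on one flat side at the start, 166 mm long in all. Origin: centre of its underside (foot end); its z axis runs along the flask towards the nut, x and y square to the flat sides. Round rubber foot 44 mm across at z 0 to 5 mm; square body 56 x 56 mm from z 4 to 100 mm (edges rounded 5 mm); shoulder tapering to a 26 mm neck at z 112 to 118 mm; lock nut and valve tip above. Standing loose on the bench it simply turns with the nut.
- nut_mid (a point): middle of the brass lock nut, on the flask's axis, 130 mm from the underside when tight. The nut is a round knurled cylinder 40 mm across and 24 mm high; z along the flask's axis, away from the foot; turns and rises with the nut.
- lock_nut (a joint): angle of the lock nut against the flask in rad: 0 tight, grows anticlockwise seen from the tip end (unscrewing), stop at 2.4. It rises 2 mm per rad. Stiff: about 0.45 N m, so it stays where it is left and turns the whole flask if that is not braced.
- tip_top (a point): middle of the flat top face of the steel valve tip, on the flask's axis, 166 mm from the underside when out; tip 18 mm across at the top, standing 24 mm above the tight nut.
- valve_tip (a joint): how far the valve tip is pressed in, in m: 0 out, 0.005 fully in. Sprung: 3 N to start, 8 N fully in, comes out by itself. The nut is threaded on the tip's stem and travels in with it, so the tip can go in no farther than about 2 mm per rad by which the nut has been unscrewed; a tight nut blocks it.
- jig: metal jig fixed to the bench: base plate 124 x 124 x 10 mm with four aluminium fences round a square pocket 62 x 62 mm, open at the top. Origin: centre of the underside; z up, x and y square to the fences. Fence tops about 45 mm above the bench, flared outwards over the last 10 mm.
- jig_floor (a point): centre of the pocket's floor, 10 mm above the bench, axes as the jig's; the flask's underside rests here when seated, in any of its four quarter turns.
- candle_brown_1: thick round brown candle, 68x68x88 mm, a bystander to be left alone; origin at the centre of its underside
- pouring_jug: small steel jug with handle, 67x110x88 mm, a bystander to be left alone; origin at the centre of its underside
- wick_spool: wooden spool of wick, 60x60x68 mm, a bystander to be left alone; origin at the centre of its underside

How it is judged:
On the way, in this order (a step that is already met when the one before it is completed fails the run):
1. the flask stands upright, fully down in the jig, nut still tight (horizontal distance between flask and jig_floor below 0.008 m and z of flask in the frame of jig_floor below 0.005 m and angle between flask's own z axis and vertical below 0.12 rad and value of joint lock_nut below 0.8 rad), for 0.2 s.
2. with the flask in the jig, the lock nut is unscrewed to its stop (horizontal distance between flask and jig_floor below 0.008 m and z of flask in the frame of jig_floor below 0.005 m and angle between flask's own z axis and vertical below 0.12 rad and value of joint lock_nut above 2.1 rad), for 0.2 s.
3. with the flask in the jig and the nut loose, the valve tip is held fully in for 0.7 s (horizontal distance between flask and jig_floor below 0.008 m and z of flask in the frame of jig_floor below 0.005 m and angle between flask's own z axis and vertical below 0.12 rad and value of joint valve_tip above 0.0038 m and value of joint lock_nut above 2 rad), for 0.7 s.
At the end, for the whole second after the job is handed in: The flask stands at rest in the jig: underside within 8 mm sideways of the pocket's centre and less than 5 mm above its floor, upright within 0.12 rad; the lock nut is unscrewed beyond 2.0 rad (stop 2.4) and the valve tip is out again (less than 1 mm in) (horizontal distance between flask and jig_floor below 0.008 m and z of flask in the frame of jig_floor below 0.005 m and angle between flask's own z axis and vertical below 0.12 rad and value of joint lock_nut above 2 rad and value of joint valve_tip below 0.001 m and linear speed of flask below 0.02 m/s); the robot touches nothing.
It fails at once if a bystander (candle brown 1, pouring jug, wick spool) is moved by more than 30 mm (distance of any of candle_brown_1, pouring_jug, wick_spool from where it was at the start of the episode above 0.03 m).
It also fails if it takes over 67 s, if anything falls off the work surface, if the arm or the gripper's body presses on something with over 40 N, if the wrist force passes 120 N, or if a joint passes its speed limit or range.

## Working session

There is one attempt and no reset: what is moved stays moved. The work goes in short steps, Python scripts to look and compute and a shell command to move; the robot and the scene stay as the last step left them, time stands still between calls to the robot, and variables do not carry over. Pictures are saved under pics/ and viewed, and the job is handed in when it is done.

```bash
ls; mkdir -p pics; python3 - <<'E'
from plant import ctrl
import cv2
for n in ["scene","top","wrist"]:
    im=ctrl.read_camera(n); cv2.imwrite(f"pics/{n}0.png",im[:,:,::-1])
    c=ctrl.get_calibration(n); print(n,{k:v for k,v in c.items()})
print(ctrl.get_state(), ctrl.grasp_offset)
E
```

```text
pics
scene {'mtx': array([[488.34434238,   0.        , 318.82770527],
       [  0.        , 488.34434238, 240.05528377],
       [  0.        ,   0.        ,   1.        ]]), 'R': array([[ 0.88468907, -0.46587853, -0.01680606],
       [-0.37251112, -0.68479291, -0.62633388],
       [ 0.28028684,  0.56037119, -0.77937374]]), 't': array([-0.49004458,  0.31264015,  0.81622972])}
top {'mtx': array([[592.63223869,   0.        , 322.69280122],
       [  0.        , 592.63223869, 245.18369509],
       [  0.        ,   0.        ,   1.        ]]), 'R': array([[ 0.02768579, -0.9995346 , -0.01280949],
       [-0.99652006, -0.02658989, -0.07899842],
       [ 0.07862105,  0.01495205, -0.99679244]]), 't': array([0.08265676, 0.5905437 , 1.2039318 ])}
wrist {'mtx': array([[371.64829954,   0.        , 317.44082225],
       [  0.        , 371.64829954, 235.83179335],
       [  0.        ,   0.        ,   1.        ]]), 'hand_eye': array([[ 9.99999053e-01,  2.96304493e-04, -1.34385946e-03,
         2.33371949e-04],
       [ 1.08535400e-04,  9.56520556e-01,  2.91664902e-01,
        -7.43113298e-02],
   
[... 153 characters left out ...]
0000000e+00]])}
{'time': 0.15, 'qpos': array([ 1.16101708e+00,  2.86994428e-01,  1.57782462e+00, -6.66941021e-06,
        1.27862157e+00, -1.50016825e-01]), 'dq': array([ 0.00145171, -0.00225913, -0.00512001, -0.00035823, -0.00069572,
       -0.00079079]), 'joint_efforts': array([ 1.01124257e-03, -4.06602645e+01, -2.93142182e+01, -1.42572953e-04,
        3.94317292e-03, -1.86760798e-05]), 'eef_pos': array([0.17315317, 0.6518864 , 0.23025215]), 'tcp_rot': array([ 7.92731989e-01,  6.09569635e-01, -8.06877784e-04,  4.50228026e-04]), 'contact_force': array([-0.33964669,  1.15616527, -0.07485978]), 'wrist_torque': array([0.03577126, 0.01889548, 0.00652195]), 'opening': 0.9988607220910899} -0.0187
```

View pics/scene0.png

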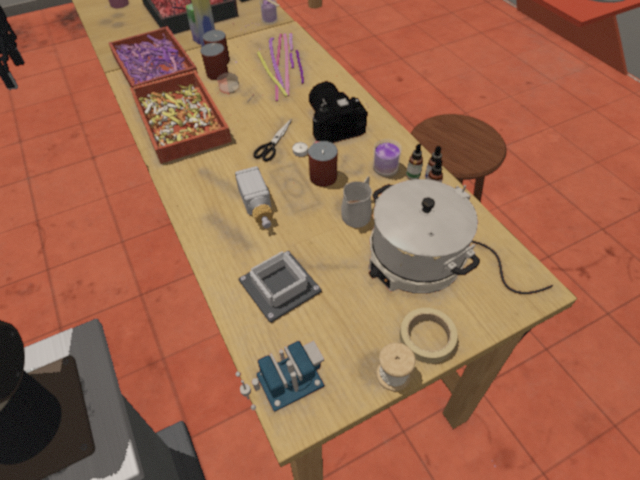

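View pics/top0.png

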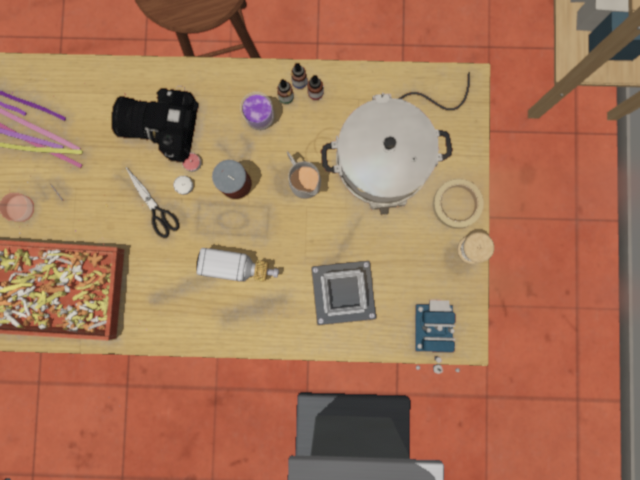

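View pics/wrist0.png

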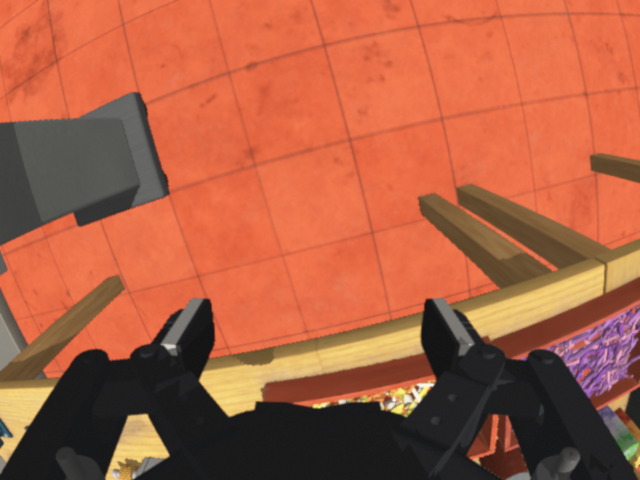

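The flask lies at top-image (198–278, 250–280) with its nut to the right (-y). The jig is at about (343,293), and the jug, candle and spool are clear of both. I'll zoom in next.

```bash
python3 - <<'E'
import cv2
im=cv2.imread("pics/top0.png")
a=cv2.resize(im[235:340,185:385],None,fx=4,fy=4,interpolation=cv2.INTER_CUBIC); cv2.imwrite("pics/topz.png",a)
im=cv2.imread("pics/scene0.png")
a=cv2.resize(im[155:325,215:345],None,fx=3.5,fy=3.5,interpolation=cv2.INTER_CUBIC); cv2.imwrite("pics/scenez.png",a)
E
```

```text
(no output)
```

View pics/topz.png

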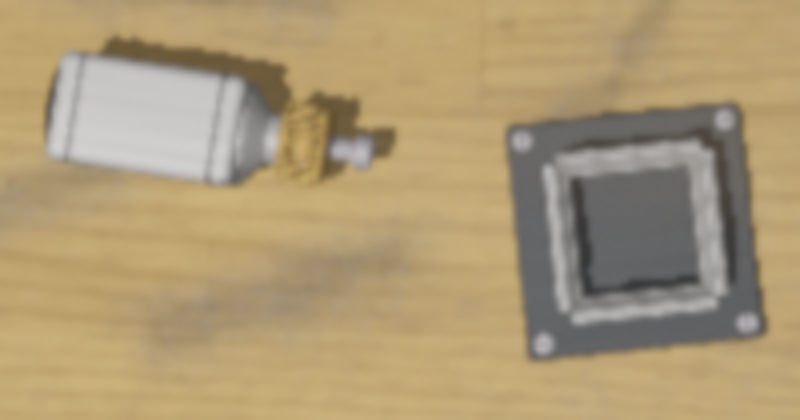

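View pics/scenez.png

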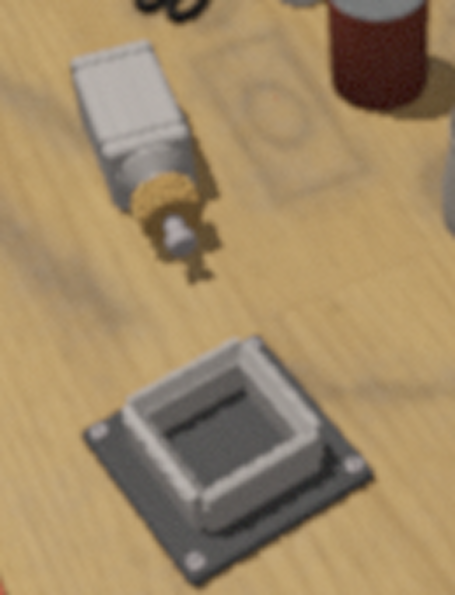

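```bash
cat > h.py <<'E'
import numpy as np, cv2
from plant import ctrl
from scipy.spatial.transform import Rotation as Ro
def ray(cam,uv):
    c=ctrl.get_calibration(cam); d=c['R'].T@np.linalg.inv(c['mtx'])@np.array([uv[0],uv[1],1.]); o=-c['R'].T@c['t']; return o,d
def onz(cam,uv,z):
    o,d=ray(cam,uv); return o+d*(z-o[2])/d[2]
def proj(cam,X):
    c=ctrl.get_calibration(cam); p=c['mtx']@(c['R']@np.array(X)+c['t']); return p[:2]/p[2]
def st():
    s=ctrl.get_state(); R=Ro.from_quat(s['tcp_rot']).as_matrix()
    print('t',round(s['time'],2),'q',np.round(s['qpos'],3),'p',np.round(s['eef_pos'],4),'op',round(s['opening'],3),'F',np.round(s['contact_force'],1),'T',np.round(s['wrist_torque'],2)); print(np.round(R,4)); return s,R
E
python3 - <<'E'
from h import *
f=lambda p,z: onz('top',(p[0]/4+185,p[1]/4+235),z)
g=lambda p,z: onz('scene',(p[0]/3.5+215,p[1]/3.5+155),z)
for p in [(62,55),(240,78),(222,183),(50,157)]: print('body',f(p,.056).round(4))
print('nut',f((303,143),.028).round(4),'tip',f((363,150),.028).round(4))
J=[f(p,.01) for p in [(508,128),(738,104),(765,333),(532,358)]]; print('jig',np.round(J,4),np.mean(J,0).round(4))
J=[f(p,.01) for p in [(521,140),(725,119),(747,323),(543,344)]]; print('screws',np.mean(J,0).round(4))
J=[g(p,.01) for p in [(83,433),(257,337),(374,474),(194,585)]]; print('jig sc',np.round(J,4),np.mean(J,0).round(4))
for p in [(72,62),(150,43),(190,140),(107,157)]: print('body sc',g(p,.056).round(4))
E
```

```text
body [0.5717 0.345  0.056 ]
body [0.5625 0.2544 0.056 ]
body [0.5094 0.2615 0.056 ]
body [0.5201 0.3488 0.056 ]
nut [0.5315 0.2248 0.028 ] tip [0.5288 0.1937 0.028 ]
jig [[ 5.429e-01  1.200e-01  1.000e-02]
 [ 5.587e-01  2.000e-04  1.000e-02]
 [ 4.403e-01 -1.630e-02  1.000e-02]
 [ 4.240e-01  1.040e-01  1.000e-02]] [0.4914 0.052  0.01  ]
screws [0.491  0.0529 0.01  ]
jig sc [[ 0.4253  0.1022  0.01  ]
 [ 0.5436  0.1172  0.01  ]
 [ 0.5597 -0.0023  0.01  ]
 [ 0.441  -0.0187  0.01  ]] [0.4924 0.0496 0.01  ]
body sc [0.5224 0.3452 0.056 ]
body sc [0.5742 0.3373 0.056 ]
body sc [0.5611 0.2438 0.056 ]
body sc [0.5099 0.2552 0.056 ]
```

```bash
cat >> h.py <<'E'
def frame(d,x):
    d=np.array(d,float);d/=np.linalg.norm(d);x=np.array(x,float);x-=d*(x@d);x/=np.linalg.norm(x);return np.c_[x,np.cross(d,x),d]
def wrist(R,j1,phi):
    M=(Ro.from_euler('z',j1)*Ro.from_euler('y',phi)).as_matrix().T@R
    a=Ro.from_matrix(M).as_euler('ZYZ'); return np.round(np.array([a[0],a[1],(a[2]-np.pi+np.pi)%(2*np.pi)-np.pi]),2), 
def tilt(th_tool,axis_ang): # tool tilt in plane of flask
    pass
def delta(R1,p1,R0,p0):
    print('xyz',np.round(R0.T@(np.array(p1)-p0),4),'dr',np.round(Ro.from_matrix(R0.T@R1).as_rotvec(),4))
E
python3 - <<'E'
from h import *
s,R=st()
q=s['qpos']; print('check',wrist(R,q[0],q[1]+q[2]), q[3:])
E2=lambda a:np.array([np.cos(np.radians(a)),np.sin(np.radians(a)),0])
t=np.radians(25)
for sg in (1,-1):
    a=np.array([-.112,-.994,0]); x=sg*np.array([.994,-.112,0])
    d=-a*np.sin(t)-np.array([0,0,np.cos(t)])
    print(sg,'grasp',wrist(frame(d,x),.45,1.9))
    h=np.array([.131,-.991,0]); d=h*np.cos(t)-np.array([0,0,np.sin(t)]); x=sg*np.array([.991,.131,0])
    for j1 in (.4,.55): print('end',wrist(frame(d,x),j1,2.0),)
E
```

```text
t 0.15 q [ 1.161  0.287  1.578 -0.     1.279 -0.15 ] p [0.1732 0.6519 0.2303] op 0.999 F [-0.3  1.2 -0.1] T [0.04 0.02 0.01]
[[ 2.568e-01  9.665e-01 -7.000e-04]
 [ 9.664e-01 -2.568e-01 -1.700e-03]
 [-1.800e-03 -3.000e-04 -1.000e+00]]
check (array([-0.  ,  1.28, -0.15]),) [-6.66941021e-06  1.27862157e+00 -1.50016825e-01]
1 grasp (array([0.43, 1.04, 0.38]),)
end (array([-1.06,  1.61,  0.5 ]),)
end (array([-0.99,  1.73,  0.57]),)
-1 grasp (array([ 0.43,  1.04, -2.76]),)
end (array([-1.06,  1.61, -2.64]),)
end (array([-0.99,  1.73, -2.57]),)
```

```bash
cat > g.py <<'E'
from h import *
t=np.radians(25); UP=np.array([0,0,1.])
a=np.array([-.112,-.994,0]); a/=np.linalg.norm(a)
dG=-a*np.sin(t)-UP*np.cos(t); RG=frame(dG,[.994,-.112,0])
gp=np.array([.5377,.2765,.033]); pG=gp+.0187*dG
E
python3 - <<'E'
from g import *
s,R=st()
delta(RG,pG-.13*dG,R,s['eef_pos'])
E
```

```text
t 0.15 q [ 1.161  0.287  1.578 -0.     1.279 -0.15 ] p [0.1732 0.6519 0.2303] op 0.999 F [-0.3  1.2 -0.1] T [0.04 0.02 0.01]
[[ 2.568e-01  9.665e-01 -7.000e-04]
 [ 9.664e-01 -2.568e-01 -1.700e-03]
 [-1.800e-03 -3.000e-04 -1.000e+00]]
xyz [-0.3155  0.4557  0.0968] dr [0.3607 0.3118 1.3986]
```

```bash
python3 -m jog '[{"grip":0,"xyz":[-0.3155,0.4557,0],"dr":[0.36,0.312,1.399]},{"grip":0,"xyz":[-0.3155,0.4557,0],"dr":[0.36,0.312,1.399]},{"grip":0,"xyz":[-0.3155,0.4557,0],"dr":[0.36,0.312,1.399]},{"grip":0,"xyz":[-0.3155,0.4557,0],"dr":[0.36,0.312,1.399]},{"grip":0,"xyz":[-0.3155,0.4557,0],"dr":[0.36,0.312,1.399]},{"grip":0,"xyz":[-0.3155,0.4557,0],"dr":[0.36,0.312,1.399]},{"grip":0,"xyz":[-0.3155,0.4557,0],"dr":[0.36,0.312,1.399]},{"grip":0,"xyz":[-0.3155,0.4557,0],"dr":[0.36,0.312,1.399]},{"grip":0,"xyz":[-0.3155,0.4557,0],"dr":[0.36,0.312,1.399]},{"grip":0,"xyz":[-0.3155,0.4557,0],"dr":[0.36,0.312,1.399]},{"grip":0,"xyz":[-0.3155,0.4557,0],"dr":[0.36,0.312,1.399]},{"grip":0,"xyz":[-0.3155,0.4557,0],"dr":[0.36,0.312,1.399]}]' 60
python3 - <<'E'
from g import *
s,R=st(); delta(RG,pG-.13*dG,R,s['eef_pos'])
E
```

```text
time: 1.15
eef_pos: [0.4983, 0.2697, 0.2312]
tcp_rot: [0.974, -0.058, 0.013, -0.217]
contact_force: [1.5, -0.6, -1.1]
opening: 0.999
t 1.15 q [ 0.128 -0.053  1.993  0.472  1.134  0.059] p [0.4983 0.2697 0.2312] op 0.999 F [ 1.5 -0.6 -1.1] T [-0.18  0.02 -0.02]
[[ 9.930e-01 -1.073e-01  5.020e-02]
 [-1.184e-01 -8.987e-01  4.222e-01]
 [-2.000e-04 -4.251e-01 -9.051e-01]]
xyz [0.0387 0.0736 0.073 ] dr [-0.0028 -0.0026 -0.006 ]
```

```bash
python3 -m jog '[{"grip":0,"xyz":[0.0387,0.0736,0.073],"dr":[-0.003,-0.003,-0.006]},{"grip":0,"xyz":[0.0387,0.0736,0.073],"dr":[-0.003,-0.003,-0.006]},{"grip":0,"xyz":[0.0387,0.0736,0.073],"dr":[-0.003,-0.003,-0.006]},{"grip":0,"xyz":[0.0387,0.0736,0.073],"dr":[-0.003,-0.003,-0.006]},{"grip":0,"xyz":[0.0387,0.0736,0.073],"dr":[-0.003,-0.003,-0.006]}]' 60
python3 - <<'E'
from g import *
s,R=st(); delta(RG,pG,R,s['eef_pos'])
im=ctrl.read_camera("wrist"); cv2.imwrite("pics/w1.png",im[:,:,::-1])
im=ctrl.read_camera("scene"); cv2.imwrite("pics/s1.png",im[60:330,150:510,::-1].repeat(2,0).repeat(2,1))
E
```

```text
time: 1.57
eef_pos: [0.5311, 0.2314, 0.1324]
tcp_rot: [0.975, -0.053, 0.01, -0.215]
contact_force: [0.6, 0.2, 0.6]
opening: 1.0
t 1.57 q [ 0.05   0.119  2.013  0.515  1.006 -0.121] p [0.5311 0.2314 0.1324] op 1.0 F [0.6 0.2 0.6] T [-0.16  0.04 -0.01]
[[ 0.9942 -0.0988  0.0416]
 [-0.1071 -0.9017  0.4188]
 [-0.0039 -0.4209 -0.9071]]
xyz [0.0022 0.0005 0.128 ] dr [0.0019 0.0055 0.0028]
```

View pics/w1.png

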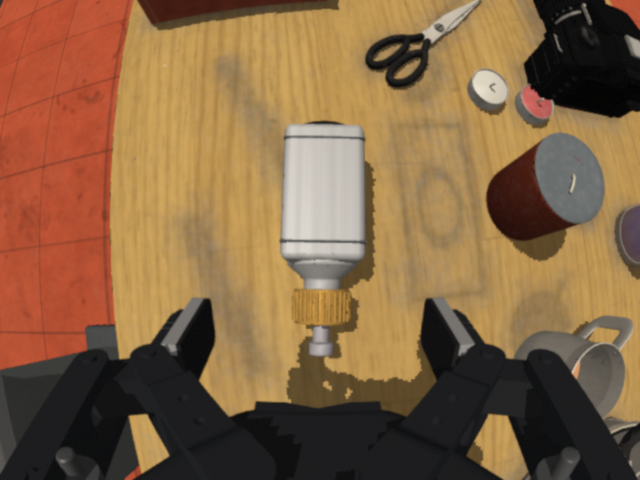

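View pics/s1.png

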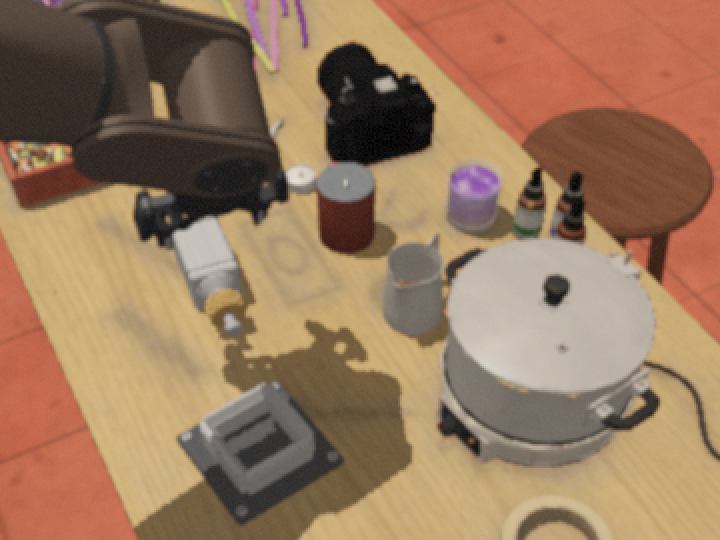

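The wrist view shows the flask centred between the jaws, with its body at (283–365, 125–260) and its axis straight. I'll advance and grip.

```bash
python3 -m jog '[{"grip":0,"xyz":[0.002,0,0.04],"dr":[0,0.005,0.003]},{"grip":0,"xyz":[0.002,0,0.08],"dr":[0,0.005,0.003]},{"grip":0,"xyz":[0.002,0,0.105],"dr":[0,0.005,0.003]},{"grip":0,"xyz":[0.002,0,0.128],"dr":[0,0.005,0.003]},{"grip":0,"xyz":[0.002,0,0.128],"dr":[0,0.005,0.003]},{"grip":1,"xyz":[0.002,0,0.128],"dr":[0,0.005,0.003]},{"grip":1,"xyz":[0.002,0,0.128],"dr":[0,0.005,0.003]},{"grip":1,"xyz":[0.002,0,0.128],"dr":[0,0.005,0.003]},{"grip":1,"xyz":[0.002,0,0.128],"dr":[0,0.005,0.003]},{"grip":1,"xyz":[0.002,0,0.128],"dr":[0,0.005,0.003]},{"grip":1,"xyz":[0.002,0,0.128],"dr":[0,0.005,0.003]},{"grip":1,"xyz":[0.002,0,0.128],"dr":[0,0.005,0.003]}]' 80
python3 - <<'E'
from g import *
s,R=st(); delta(RG,pG,R,s['eef_pos'])
im=ctrl.read_camera("wrist"); cv2.imwrite("pics/w2.png",im[:,:,::-1])
E
```

```text
time: 2.67
eef_pos: [0.5422, 0.2853, 0.0213]
tcp_rot: [0.975, -0.053, 0.016, -0.216]
contact_force: [-0.8, -1.5, 6.3]
opening: 0.642
t 2.67 q [ 0.148  0.344  1.989  0.616  0.782 -0.181] p [0.5422 0.2853 0.0213] op 0.642 F [-0.8 -1.5  6.3] T [0.07 0.31 0.18]
[[ 0.9938 -0.0971  0.0546]
 [-0.1111 -0.9008  0.4198]
 [ 0.0084 -0.4233 -0.906 ]]
xyz [-0.0035  0.0035  0.0042] dr [-0.0007 -0.0073  0.0044]
```

View pics/w2.png

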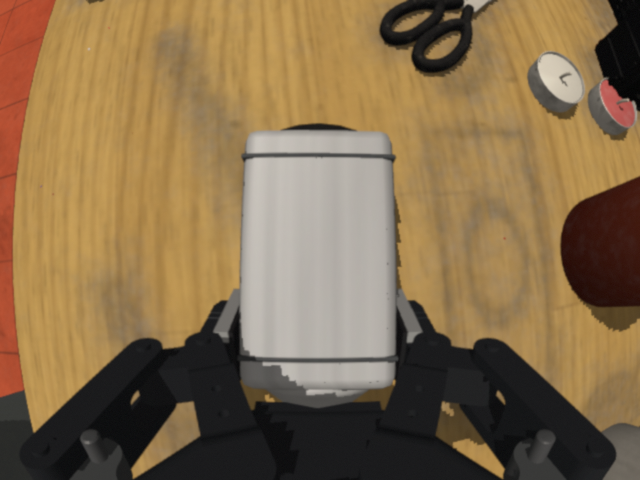

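The grip is good: the opening corresponds to about 55 mm and the flask is centred. Next I'll lift it and work out the reorientation.

```bash
python3 -m jog '[{"grip":1,"xyz":[0,-0.017,-0.036],"dr":[0,0,0]},{"grip":1,"xyz":[0,-0.034,-0.072],"dr":[0,0,0]},{"grip":1,"xyz":[0,-0.051,-0.108],"dr":[0,0,0]},{"grip":1,"xyz":[0,-0.068,-0.145],"dr":[0,0,0]},{"grip":1,"xyz":[0,-0.085,-0.181],"dr":[0,0,0]},{"grip":1,"xyz":[0,-0.085,-0.181],"dr":[0,0,0]},{"grip":1,"xyz":[0,-0.085,-0.181],"dr":[0,0,0]}]' 80
cat >> g.py <<'E'
R0=np.array([[.9938,-.0971,.0546],[-.1111,-.9008,.4198],[.0084,-.4233,-.906]])
p0=np.array([.5422,.2853,.0213])
xh=R0[:,0]*[1,1,0]; xh/=np.linalg.norm(xh); ah=np.cross(UP,xh)*-1
o0=p0+ah*-.0701+UP*(.028-p0[2])
RF0=np.c_[xh,np.cross(UP*1.,xh)*0+UP,ah]  # flask axes: x=jaw, z=axis ; y = z x x
RF0=np.c_[xh,np.cross(ah,xh),ah]
Rtf=R0.T@RF0; otf=R0.T@(o0-p0)   # flask in tool
JC=np.array([.4915,.0515,.010]); JY=np.radians(7.6)
def target(h,yaw=JY,c=JC):
    RF=Ro.from_euler('z',yaw).as_matrix()
    R1=RF@Rtf.T; return R1,c+UP*h-R1@otf
E
python3 - <<'E'
from g import *
s,R=st(); R1,p1=target(.11); print(R1.round(3),p1); delta(R1,p1,R,s['eef_pos'])
for j1 in(.3,.5): print(wrist(R1,j1,2.0))
E
```

```text
time: 3.3
eef_pos: [0.5405, 0.2858, 0.2213]
tcp_rot: [0.975, -0.053, 0.017, -0.215]
contact_force: [-0.3, 0.3, -4.9]
opening: 0.642
t 3.3 q [0.15  0.057 1.901 0.471 1.102 0.06 ] p [0.5405 0.2858 0.2213] op 0.642 F [-0.3  0.3 -4.9] T [-0.49  0.04  0.03]
[[ 0.9938 -0.0956  0.0565]
 [-0.1105 -0.9017  0.4179]
 [ 0.011  -0.4216 -0.9067]]
[[ 0.99   0.06   0.127]
 [ 0.141 -0.419 -0.897]
 [-0.     0.906 -0.423]] [0.49238793 0.04485606 0.19010103]
xyz [-0.0215  0.235  -0.0751] dr [-1.5585  0.0842 -0.2667]
(array([-1.11,  1.53,  0.45]),)
(array([-1.02,  1.68,  0.54]),)
```

```bash
python3 -m jog '[{"grip":1,"xyz":[-0.0215,0.235,-0.0751],"dr":[-1.5585,0.0842,-0.2667]},{"grip":1,"xyz":[-0.0215,0.235,-0.0751],"dr":[-1.5585,0.0842,-0.2667]},{"grip":1,"xyz":[-0.0215,0.235,-0.0751],"dr":[-1.5585,0.0842,-0.2667]},{"grip":1,"xyz":[-0.0215,0.235,-0.0751],"dr":[-1.5585,0.0842,-0.2667]}]' 80
python3 - <<'E'
from g import *
s,R=st(); R1,p1=target(.11);delta(R1,p1,R,s['eef_pos'])
E
```

```text
time: 3.63
eef_pos: [0.5046, 0.1218, 0.1942]
tcp_rot: [0.999, -0.017, 0.02, 0.033]
contact_force: [-0.3, 0.1, -3.5]
opening: 0.645
t 3.63 q [ 0.075 -0.036  2.004 -0.077  1.142  0.14 ] p [0.5046 0.1218 0.1942] op 0.645 F [-0.3  0.1 -3.5] T [ 0.08  0.01 -0.  ]
[[ 0.9986 -0.0353  0.0384]
 [-0.0326 -0.9972 -0.0673]
 [ 0.0407  0.066  -0.997 ]]
xyz [-0.0098  0.0769  0.0088] dr [-1.0612  0.0677 -0.1744]
```

```bash
python3 -m jog '[{"grip":1,"xyz":[-0.0098,0.0769,0.0088],"dr":[-1.061,0.068,-0.174]},{"grip":1,"xyz":[-0.0098,0.0769,0.0088],"dr":[-1.061,0.068,-0.174]},{"grip":1,"xyz":[-0.0098,0.0769,0.0088],"dr":[-1.061,0.068,-0.174]},{"grip":1,"xyz":[-0.0098,0.0769,0.0088],"dr":[-1.061,0.068,-0.174]},{"grip":1,"xyz":[-0.0098,0.0769,0.0088],"dr":[-1.061,0.068,-0.174]},{"grip":1,"xyz":[-0.0098,0.0769,0.0088],"dr":[-1.061,0.068,-0.174]},{"grip":1,"xyz":[-0.0098,0.0769,0.0088],"dr":[-1.061,0.068,-0.174]},{"grip":1,"xyz":[-0.0098,0.0769,0.0088],"dr":[-1.061,0.068,-0.174]},{"grip":1,"xyz":[-0.0098,0.0769,0.0088],"dr":[-1.061,0.068,-0.174]},{"grip":1,"xyz":[-0.0098,0.0769,0.0088],"dr":[-1.061,0.068,-0.174]},{"grip":1,"xyz":[-0.0098,0.0769,0.0088],"dr":[-1.061,0.068,-0.174]},{"grip":1,"xyz":[-0.0098,0.0769,0.0088],"dr":[-1.061,0.068,-0.174]}]' 80
python3 - <<'E'
from g import *
s,R=st(); R1,p1=target(.11);delta(R1,p1,R,s['eef_pos'])
for n in ["scene","top","wrist"]:
    im=ctrl.read_camera(n)[:,:,::-1]; cv2.imwrite(f"pics/{n}3.png",im)
    if n=='scene': cv2.imwrite("pics/scene3z.png",cv2.resize(im[120:340,180:400],None,fx=2.7,fy=2.7,interpolation=cv2.INTER_CUBIC))
    if n=='top': cv2.imwrite("pics/top3z.png",cv2.resize(im[200:350,240:420],None,fx=4,fy=4,interpolation=cv2.INTER_CUBIC))
E
```

```text
time: 4.63
eef_pos: [0.494, 0.0468, 0.1914]
tcp_rot: [0.844, 0.058, 0.039, 0.532]
contact_force: [-1.2, 0.1, -3.7]
opening: 0.645
t 4.63 q [ 0.338  0.21   2.038 -1.104  1.438  0.695] p [0.494  0.0468 0.1914] op 0.645 F [-1.2  0.1 -3.7] T [1.05 0.11 0.03]
[[ 0.9903  0.0557  0.1276]
 [ 0.1391 -0.4271 -0.8934]
 [ 0.0047  0.9025 -0.4307]]
xyz [-0.0019 -0.0004  0.0021] dr [-0.0082 -0.0007 -0.0049]
```

View pics/scene3z.png

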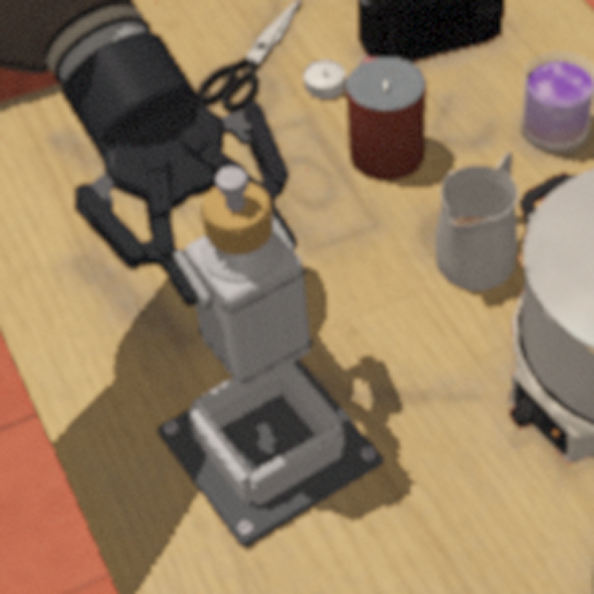

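View pics/top3z.png

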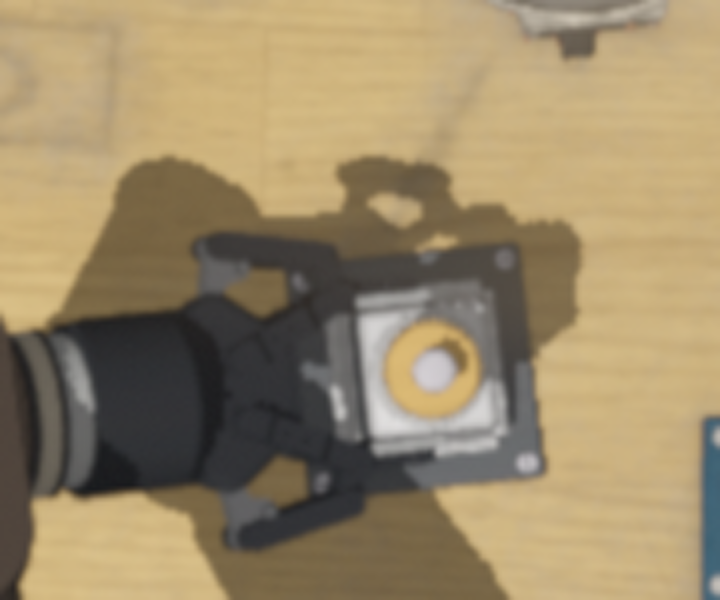

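View pics/wrist3.png

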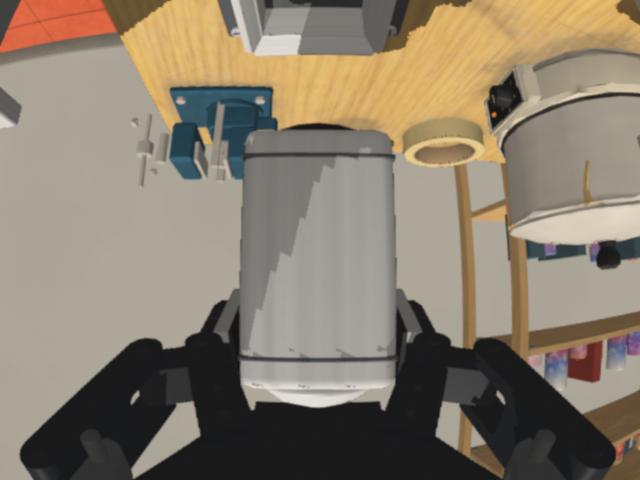

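```bash
python3 - <<'E'
from g import *
s,R=st(); p=s['eef_pos']
RF=R@Rtf; o=p+R@otf; print('foot',o.round(4),'axis',RF[:,2].round(4),'x',RF[:,0].round(4))
tip=o+RF[:,2]*.166; print('pred tip',tip.round(4),proj('top',tip),proj('scene',tip))
print('tip meas',onz('top',(435/4+240,368/4+200),tip[2]).round(4), onz('scene',(231/2.7+180,177/2.7+120),tip[2]).round(4))
# triangulate
o1,d1=ray('top',(435/4+240,368/4+200)); o2,d2=ray('scene',(231/2.7+180,177/2.7+120))
A=np.c_[d1,-d2]; k=np.linalg.lstsq(A,o2-o1,rcond=None)[0]; print('tri',(o1+d1*k[0]).round(4),(o2+d2*k[1]).round(4))
R1,p1=target(.0);delta(R1,p1,R,p)
E
```

```text
t 4.78 q [ 0.338  0.208  2.037 -1.105  1.439  0.696] p [0.4949 0.0468 0.1933] op 0.648 F [-0.2 -0.1 -4.2] T [1.06 0.16 0.02]
[[ 0.9903  0.052   0.1286]
 [ 0.1385 -0.4269 -0.8936]
 [ 0.0085  0.9028 -0.43  ]]
foot [0.4945 0.054  0.1232] axis [-0.0073 -0.0086  0.9999] x [0.9915 0.1302 0.0084]
pred tip [0.4933 0.0526 0.2892] [347.54381802 291.55000372] [265.39306784 183.23204695]
tip meas [0.4926 0.0506 0.2892] [0.4914 0.0478 0.2892]
tri [0.4926 0.0505 0.2863] [0.4924 0.0506 0.2863]
xyz [-0.0037 -0.1015  0.05  ] dr [-0.0074 -0.0017 -0.0086]
```

```bash
python3 -m jog '[{"grip":1,"xyz":[-0.003,-0.0233,0.0117],"dr":[-0.008,-0.001,-0.007]},{"grip":1,"xyz":[-0.003,-0.0467,0.0233],"dr":[-0.008,-0.001,-0.007]},{"grip":1,"xyz":[-0.003,-0.070,0.035],"dr":[-0.008,-0.001,-0.007]},{"grip":1,"xyz":[-0.003,-0.070,0.035],"dr":[-0.008,-0.001,-0.007]},{"grip":1,"xyz":[-0.003,-0.070,0.035],"dr":[-0.008,-0.001,-0.007]}]' 80
python3 - <<'E'
from g import *
s,R=st(); R1,p1=target(.0);delta(R1,p1,R,s['eef_pos'])
for n in ["scene","top"]:
    im=ctrl.read_camera(n)[:,:,::-1]; cv2.imwrite(f"pics/{n}4.png",im)
    if n=='scene': cv2.imwrite("pics/scene4z.png",cv2.resize(im[180:330,200:350],None,fx=4,fy=4,interpolation=cv2.INTER_CUBIC))
    if n=='top': cv2.imwrite("pics/top4z.png",cv2.resize(im[230:340,290:400],None,fx=5,fy=5,interpolation=cv2.INTER_CUBIC))
s,R=st(); R1,p1=target(.0);delta(R1,p1,R,s['eef_pos'])
E
```

```text
time: 5.2
eef_pos: [0.4918, 0.0445, 0.1141]
tcp_rot: [0.841, 0.06, 0.037, 0.537]
contact_force: [0.9, -0.7, -4.5]
opening: 0.646
t 5.2 q [ 0.338  0.353  2.05  -1.135  1.379  0.83 ] p [0.4918 0.0445 0.1141] op 0.646 F [ 0.9 -0.7 -4.5] T [ 0.99  0.11 -0.01]
[[ 0.99    0.0616  0.1268]
 [ 0.1409 -0.4159 -0.8984]
 [-0.0026  0.9073 -0.4204]]
xyz [ 0.0007 -0.0309  0.014 ] dr [0.0032 0.0008 0.0025]
t 5.3 q [ 0.338  0.35   2.048 -1.135  1.379  0.831] p [0.4935 0.0453 0.1163] op 0.644 F [ 0.2 -0.4 -4.3] T [ 1.01  0.19 -0.01]
[[ 0.9899  0.057   0.1298]
 [ 0.1417 -0.417  -0.8978]
 [ 0.003   0.9071 -0.4209]]
xyz [-0.0013 -0.0328  0.0155] dr [ 0.0026 -0.0023 -0.0022]
```

View pics/scene4z.png

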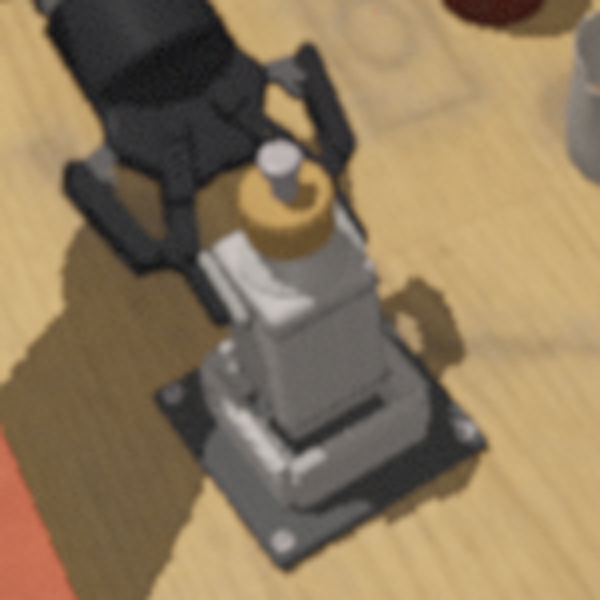

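View pics/top4z.png

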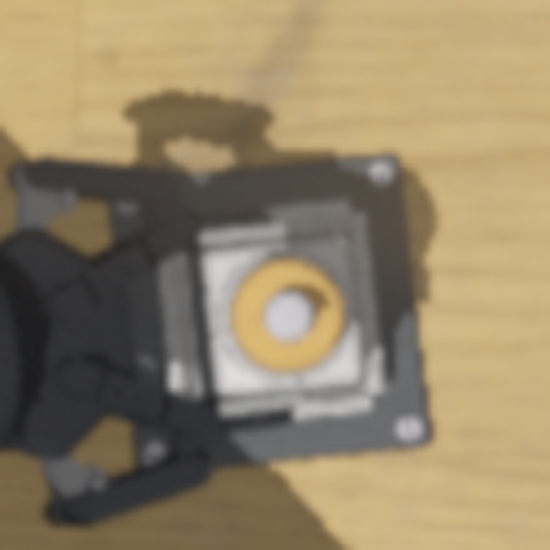

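```bash
python3 - <<'E'
from g import *
t=(289/5+290,315/5+230); n=(289/5+290,317/5+230)
print(onz('top',t,.211).round(4),onz('top',n,.187).round(4)); print(onz('scene',(278/4+200,160/4+180),.211).round(4))
# jig centre from far/visible features: screws of base (top view)
for u in [(382,172),(409,428)]: print(onz('top',(u[0]/5+290,u[1]/5+230),.01).round(4))
o0_=np.array([onz('top',(x/4+185,y/4+235),.01) for x,y in [(725,119),(747,323)]]);print(o0_.round(4))
E
```

```text
[0.4909 0.0498 0.211 ] [0.4902 0.0491 0.187 ]
[0.4893 0.0463 0.211 ]
[0.5514 0.0065 0.01  ]
[ 0.4455 -0.007   0.01  ]
[[ 0.5506  0.0068  0.01  ]
 [ 0.4452 -0.0069  0.01  ]]
```

```bash
python3 -m jog '[{"grip":1,"xyz":[0.0018,-0.007,0.001],"dr":[0,0,0]},{"grip":1,"xyz":[0.0018,-0.012,0.0035],"dr":[0,0,0]},{"grip":1,"xyz":[0.0018,-0.017,0.006],"dr":[0,0,0]},{"grip":1,"xyz":[0.0018,-0.022,0.008],"dr":[0,0,0]},{"grip":1,"xyz":[0.0018,-0.022,0.008],"dr":[0,0,0]}]' 80
python3 - <<'E'
from g import *
s,R=st(); R1,p1=target(.0);delta(R1,p1,R,s['eef_pos'])
E
```

```text
time: 5.72
eef_pos: [0.493, 0.0472, 0.0896]
tcp_rot: [0.841, 0.061, 0.037, 0.537]
contact_force: [-0.6, -0.3, -4.7]
opening: 0.644
t 5.72 q [ 0.342  0.405  2.042 -1.14   1.362  0.871] p [0.493  0.0472 0.0896] op 0.644 F [-0.6 -0.3 -4.7] T [ 1.03  0.22 -0.04]
[[ 0.9899  0.062   0.1273]
 [ 0.1416 -0.4168 -0.8979]
 [-0.0026  0.9069 -0.4213]]
xyz [-0.0009 -0.0076  0.0061] dr [0.0021 0.0002 0.0028]
```

Already well inside the pocket (about 9 mm to go) with no side force. I'll continue down.

```bash
python3 -m jog '[{"grip":1,"xyz":[0,-0.004,0.002],"dr":[0,0,0]},{"grip":1,"xyz":[0,-0.008,0.0037],"dr":[0,0,0]},{"grip":1,"xyz":[0,-0.011,0.005],"dr":[0,0,0]},{"grip":1,"xyz":[0,-0.011,0.005],"dr":[0,0,0]}]' 80
python3 - <<'E'
from g import *
s,R=st(); R1,p1=target(.0);delta(R1,p1,R,s['eef_pos'])
E
```

```text
time: 6.05
eef_pos: [0.494, 0.0474, 0.0806]
tcp_rot: [0.839, 0.059, 0.038, 0.539]
contact_force: [-1.7, 0.7, 3.1]
opening: 0.644
t 6.05 q [ 0.342  0.428  2.036 -1.146  1.359  0.891] p [0.494  0.0474 0.0806] op 0.644 F [-1.7  0.7  3.1] T [ 0.12  0.31 -0.34]
[[ 9.901e-01  5.890e-02  1.277e-01]
 [ 1.407e-01 -4.122e-01 -9.002e-01]
 [-4.000e-04  9.092e-01 -4.164e-01]]
xyz [-0.002   0.0005  0.0023] dr [0.0076 0.0001 0.0004]
```

Contact with the floor (+8 N change). Releasing.

```bash
python3 -m jog '[{"grip":0.5,"xyz":[0,0,0],"dr":[0,0,0]},{"grip":0,"xyz":[0,0,0],"dr":[0,0,0]},{"grip":0,"xyz":[0,0,0],"dr":[0,0,0]},{"grip":0,"xyz":[0,0,0],"dr":[0,0,0]},{"grip":0,"xyz":[0,0,0],"dr":[0,0,0]},{"grip":0,"xyz":[0,0,-0.04],"dr":[0,0,0]},{"grip":0,"xyz":[0,0,-0.08],"dr":[0,0,0]},{"grip":0,"xyz":[0,0,-0.12],"dr":[0,0,0]},{"grip":0,"xyz":[0,0.04,-0.15],"dr":[0,0,0]},{"grip":0,"xyz":[0,0.08,-0.17],"dr":[0,0,0]},{"grip":0,"xyz":[0,0.12,-0.17],"dr":[0,0,0]},{"grip":0,"xyz":[0,0.14,-0.17],"dr":[0,0,0]}]' 80
python3 - <<'E'
from g import *
st()
for n in ["scene","top"]:
    im=ctrl.read_camera(n)[:,:,::-1]; cv2.imwrite(f"pics/{n}5.png",im)
    if n=='scene': cv2.imwrite("pics/scene5z.png",cv2.resize(im[180:330,200:350],None,fx=4,fy=4,interpolation=cv2.INTER_CUBIC))
    if n=='top': cv2.imwrite("pics/top5z.png",cv2.resize(im[230:340,290:400],None,fx=5,fy=5,interpolation=cv2.INTER_CUBIC))
E
```

```text
time: 7.05
eef_pos: [0.4812, 0.1426, 0.2817]
tcp_rot: [0.841, 0.06, 0.041, 0.536]
contact_force: [-0.3, 0.5, -0.5]
opening: 0.996
t 7.05 q [ 0.51   0.172  1.893 -1.017  1.654  0.605] p [0.4812 0.1426 0.2817] op 0.996 F [-0.3  0.5 -0.5] T [0.45 0.04 0.06]
[[ 0.9896  0.0563  0.1324]
 [ 0.1438 -0.4177 -0.8971]
 [ 0.0048  0.9068 -0.4214]]
```

View pics/scene5z.png

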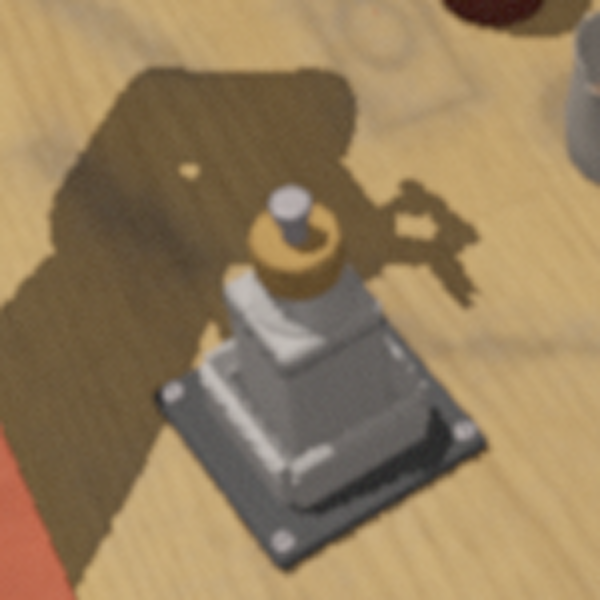

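View pics/top5z.png

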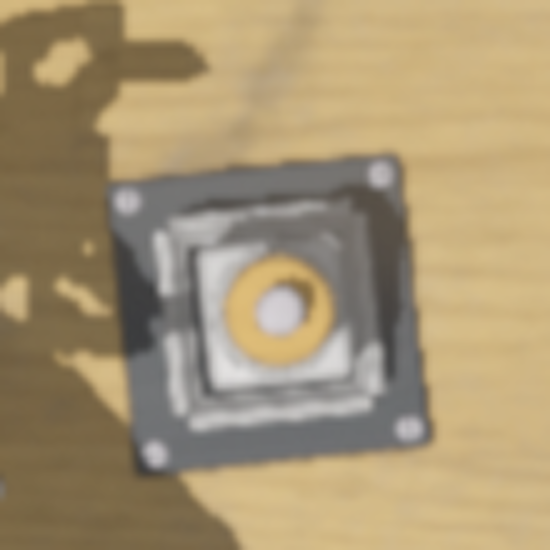

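```bash
python3 - <<'E'
from g import *
t=(280/5+290,310/5+230); n=(279/5+290,311/5+230); u=(291/4+200,203/4+180)
print(onz('top',t,.176).round(4),onz('top',n,.152).round(4)); print(onz('scene',u,.176).round(4))
o1,d1=ray('top',t); o2,d2=ray('scene',u)
k=np.linalg.lstsq(np.c_[d1,-d2],o2-o1,rcond=None)[0]; print('tri',(o1+d1*k[0]).round(4),(o2+d2*k[1]).round(4))
s,R=st(); p=s['eef_pos']
c=np.array([.4915,.051,0])
for ang in (-55,):
    A=np.radians(ang); x=np.array([np.cos(A),np.sin(A),0]); RN=frame([0,0,-1],x)
    pn=c+[0,0,.26]; delta(RN,pn,R,p)
print(wrist(RN,.1,1.9))
E
```

```text
[0.4926 0.0521 0.176 ] [0.4922 0.0518 0.152 ]
[0.4937 0.0506 0.176 ]
tri [0.4926 0.052  0.1747] [0.494  0.0516 0.1747]
t 7.15 q [ 0.508  0.17   1.892 -1.017  1.654  0.607] p [0.4822 0.1419 0.2835] op 0.997 F [-0.5  0.8 -0.6] T [ 0.43  0.1  -0.  ]
[[ 0.9899  0.0499  0.1326]
 [ 0.1412 -0.4203 -0.8963]
 [ 0.011   0.906  -0.4231]]
xyz [-0.0038  0.0174  0.0927] dr [ 1.0061 -0.63    0.9702]
(array([0.  , 1.24, 1.06]),)
```

```bash
python3 -m jog '[{"grip":0,"xyz":[-0.0035,0.0174,0.0927],"dr":[1.006,-0.63,0.97]},{"grip":0,"xyz":[-0.0035,0.0174,0.0927],"dr":[1.006,-0.63,0.97]},{"grip":0,"xyz":[-0.0035,0.0174,0.0927],"dr":[1.006,-0.63,0.97]},{"grip":0,"xyz":[-0.0035,0.0174,0.0927],"dr":[1.006,-0.63,0.97]},{"grip":0,"xyz":[-0.0035,0.0174,0.0927],"dr":[1.006,-0.63,0.97]},{"grip":0,"xyz":[-0.0035,0.0174,0.0927],"dr":[1.006,-0.63,0.97]},{"grip":0,"xyz":[-0.0035,0.0174,0.0927],"dr":[1.006,-0.63,0.97]},{"grip":0,"xyz":[-0.0035,0.0174,0.0927],"dr":[1.006,-0.63,0.97]},{"grip":0,"xyz":[-0.0035,0.0174,0.0927],"dr":[1.006,-0.63,0.97]},{"grip":0,"xyz":[-0.0035,0.0174,0.0927],"dr":[1.006,-0.63,0.97]},{"grip":0,"xyz":[-0.0035,0.0174,0.0927],"dr":[1.006,-0.63,0.97]},{"grip":0,"xyz":[-0.0035,0.0174,0.0927],"dr":[1.006,-0.63,0.97]}]' 80
cat >> g.py <<'E'
NC=np.array([.4925,.0515,0])
RN=frame([0,0,-1],[np.cos(np.radians(-55)),np.sin(np.radians(-55)),0])
E
python3 - <<'E'
from g import *
s,R=st();delta(RN,NC+[0,0,.26],R,s['eef_pos'])
E
```

```text
time: 8.15
eef_pos: [0.4898, 0.0508, 0.2534]
tcp_rot: [0.891, -0.454, -0.004, 0.015]
contact_force: [-0.3, -0.1, 0.4]
opening: 1.003
t 8.15 q [-0.09  -0.129  1.978 -0.026  1.311  0.86 ] p [0.4898 0.0508 0.2534] op 1.003 F [-0.3 -0.1  0.4] T [0.01 0.01 0.02]
[[ 0.5874 -0.809  -0.0202]
 [-0.8092 -0.587  -0.023 ]
 [ 0.0067  0.0298 -0.9995]]
xyz [ 0.0011 -0.0024 -0.0067] dr [ 0.0298 -0.007   0.0169]
```

```bash
python3 -m jog '[{"grip":0,"xyz":[0.001,-0.0024,-0.005],"dr":[0.03,-0.007,0.017]},{"grip":0,"xyz":[0.001,-0.0024,-0.005],"dr":[0.03,-0.007,0.017]},{"grip":0,"xyz":[0.001,-0.0024,-0.005],"dr":[0.03,-0.007,0.017]}]' 80
python3 - <<'E'
from g import *
s,R=st();delta(RN,NC+[0,0,.26],R,s['eef_pos'])
cv2.imwrite("pics/w6.png",ctrl.read_camera("wrist")[:,:,::-1])
s,R=st();delta(RN,NC+[0,0,.26],R,s['eef_pos'])
E
```

```text
time: 8.4
eef_pos: [0.492, 0.0512, 0.2582]
tcp_rot: [0.888, -0.46, 0.0, 0.003]
contact_force: [-0.2, 0.5, 0.2]
opening: 1.004
t 8.4 q [-0.099 -0.14   1.978 -0.005  1.305  0.858] p [0.492  0.0512 0.2582] op 1.004 F [-0.2  0.5  0.2] T [-0.04 -0.   -0.01]
[[ 0.5768 -0.8169 -0.0022]
 [-0.8169 -0.5768 -0.0047]
 [ 0.0026  0.0045 -1.    ]]
xyz [ 0.     -0.0006 -0.0018] dr [ 0.0045 -0.0026  0.004 ]
t 8.45 q [-0.098 -0.139  1.978 -0.005  1.305  0.858] p [0.492  0.0515 0.2581] op 0.998 F [ 0.5  0.1 -0. ] T [0.01 0.   0.04]
[[ 0.5775 -0.8164 -0.0026]
 [-0.8164 -0.5775 -0.0047]
 [ 0.0024  0.0048 -1.    ]]
xyz [ 0.0003 -0.0004 -0.0019] dr [ 0.0048 -0.0024  0.0048]
```

View pics/w6.png

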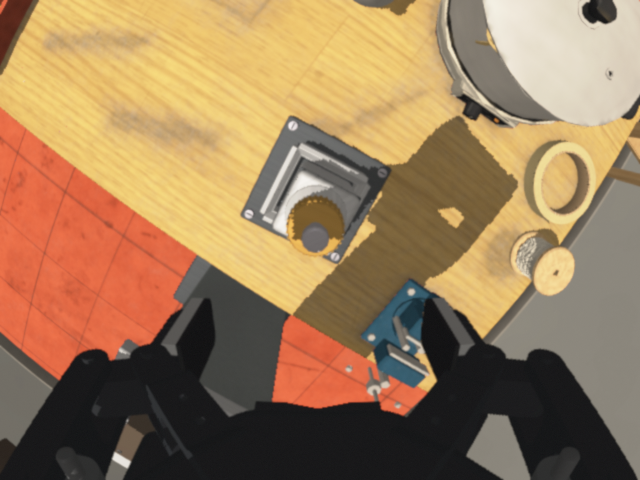

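```bash
python3 -m jog '[{"grip":0,"xyz":[0,0,0.04],"dr":[0.005,-0.002,0]},{"grip":0,"xyz":[0,0,0.08],"dr":[0.005,-0.002,0]},{"grip":0,"xyz":[0,0,0.115],"dr":[0.005,-0.002,0]},{"grip":0,"xyz":[0,0,0.139],"dr":[0.005,-0.002,0]},{"grip":0,"xyz":[0,0,0.139],"dr":[0.005,-0.002,0]},{"grip":1,"xyz":[0,0,0.139],"dr":[0.005,-0.002,0]},{"grip":1,"xyz":[0,0,0.139],"dr":[0.005,-0.002,0]},{"grip":1,"xyz":[0,0,0.139],"dr":[0.005,-0.002,0]},{"grip":1,"xyz":[0,0,0.139],"dr":[0.005,-0.002,0]},{"grip":1,"xyz":[0,0,0.139],"dr":[0.005,-0.002,0]},{"grip":1,"xyz":[0,0,0.139],"dr":[0.005,-0.002,0]},{"grip":1,"xyz":[0,0,0.139],"dr":[0.005,-0.002,0]}]' 80
python3 - <<'E'
from g import *
st()
cv2.imwrite("pics/w7.png",ctrl.read_camera("wrist")[:,:,::-1])
im=ctrl.read_camera("scene")[:,:,::-1];cv2.imwrite("pics/scene7z.png",cv2.resize(im[150:330,180:360],None,fx=3.3,fy=3.3,interpolation=cv2.INTER_CUBIC))
E
```

```text
time: 9.45
eef_pos: [0.4939, 0.0512, 0.1228]
tcp_rot: [0.888, -0.46, 0.003, -0.002]
contact_force: [-1.8, 1.1, 6.2]
opening: 0.436
t 9.45 q [-1.020e-01  8.000e-03  2.101e+00  2.000e-03  1.026e+00  8.530e-01] p [0.4939 0.0512 0.1228] op 0.436 F [-1.8  1.1  6.2] T [ 0.34  0.25 -0.02]
[[ 5.772e-01 -8.166e-01  6.500e-03]
 [-8.166e-01 -5.772e-01  7.000e-04]
 [ 3.200e-03 -5.800e-03 -1.000e+00]]
```

View pics/w7.png

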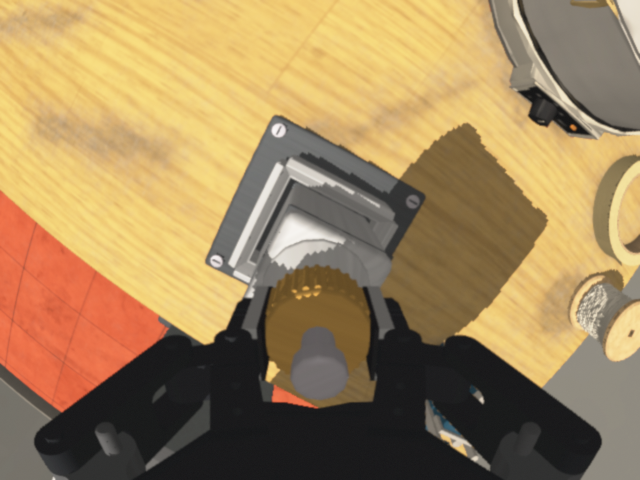

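View pics/scene7z.png

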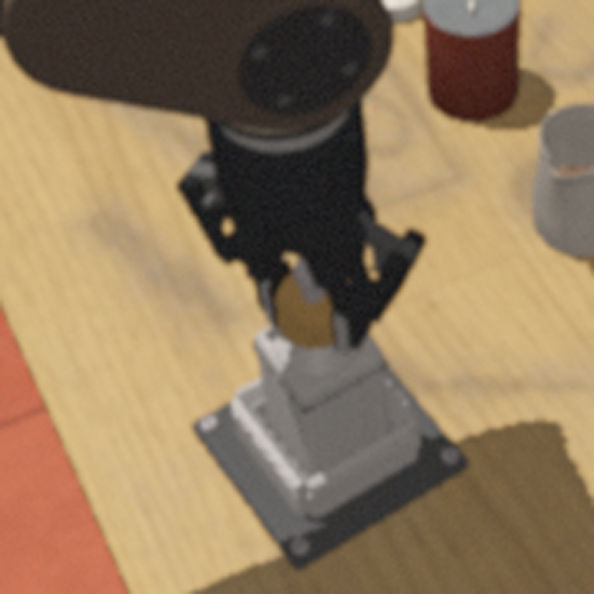

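The nut is gripped on its sides and centred, with the tip clear of the palm. I'll turn it anticlockwise, which is negative about tool z.

```bash
python3 -m jog '[{"grip":1,"xyz":[0,0,-0.0002],"dr":[0,0,-0.1]},{"grip":1,"xyz":[0,0,-0.0004],"dr":[0,0,-0.2]},{"grip":1,"xyz":[0,0,-0.0006],"dr":[0,0,-0.3]},{"grip":1,"xyz":[0,0,-0.0008],"dr":[0,0,-0.4]},{"grip":1,"xyz":[0,0,-0.001],"dr":[0,0,-0.5]},{"grip":1,"xyz":[0,0,-0.0012],"dr":[0,0,-0.6]},{"grip":1,"xyz":[0,0,-0.0014],"dr":[0,0,-0.7]},{"grip":1,"xyz":[0,0,-0.0016],"dr":[0,0,-0.8]},{"grip":1,"xyz":[0,0,-0.0018],"dr":[0,0,-0.9]},{"grip":1,"xyz":[0,0,-0.002],"dr":[0,0,-1.0]},{"grip":1,"xyz":[0,0,-0.0022],"dr":[0,0,-1.1]},{"grip":1,"xyz":[0,0,-0.0024],"dr":[0,0,-1.2]}]' 80
python3 - <<'E'
from g import *
st()
cv2.imwrite("pics/w8.png",ctrl.read_camera("wrist")[:,:,::-1])
E
```

```text
time: 10.55
eef_pos: [0.4941, 0.0517, 0.1242]
tcp_rot: [0.992, 0.123, 0.004, -0.001]
contact_force: [2.6, 3.4, 0.3]
opening: 0.435
t 10.55 q [-0.102  0.006  2.101  0.005  1.028 -0.35 ] p [0.4941 0.0517 0.1242] op 0.435 F [2.6 3.4 0.3] T [ 0.71 -0.45 -0.48]
[[ 0.9699  0.2434  0.0081]
 [ 0.2434 -0.9699  0.0031]
 [ 0.0086 -0.001  -1.    ]]
```

View pics/w8.png

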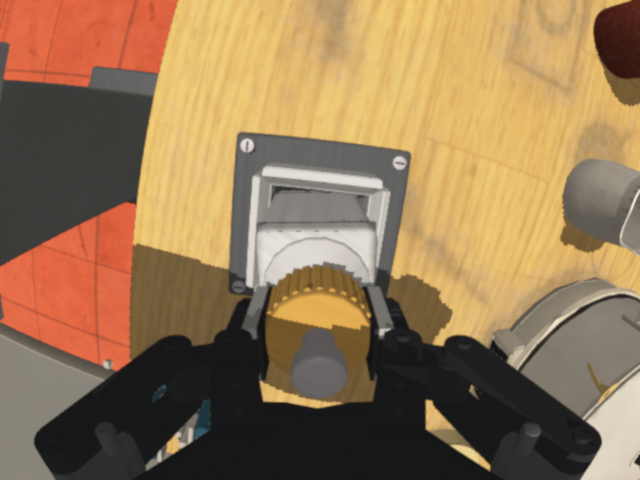

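```bash
python3 -m jog '[{"grip":1,"xyz":[0,0,-0.0002],"dr":[0,0,-0.1]},{"grip":1,"xyz":[0,0,-0.0004],"dr":[0,0,-0.2]},{"grip":1,"xyz":[0,0,-0.0006],"dr":[0,0,-0.3]},{"grip":1,"xyz":[0,0,-0.0008],"dr":[0,0,-0.4]},{"grip":1,"xyz":[0,0,-0.001],"dr":[0,0,-0.5]},{"grip":1,"xyz":[0,0,-0.0012],"dr":[0,0,-0.6]},{"grip":1,"xyz":[0,0,-0.0014],"dr":[0,0,-0.7]},{"grip":1,"xyz":[0,0,-0.0016],"dr":[0,0,-0.8]},{"grip":1,"xyz":[0,0,-0.0018],"dr":[0,0,-0.9]},{"grip":1,"xyz":[0,0,-0.002],"dr":[0,0,-1.0]},{"grip":1,"xyz":[0,0,-0.0022],"dr":[0,0,-1.1]}]' 80
python3 - <<'E'
from g import *
st()
E
```

```text
time: 11.52
eef_pos: [0.494, 0.0527, 0.1263]
tcp_rot: [0.783, 0.622, 0.005, 0.0]
contact_force: [2.7, 6.3, 1.8]
opening: 0.432
t 11.52 q [-0.101  0.003  2.099  0.008  1.033 -1.449] p [0.494  0.0527 0.1263] op 0.432 F [2.7 6.3 1.8] T [ 1.54 -0.38 -0.52]
[[ 0.2256  0.9742  0.0076]
 [ 0.9742 -0.2256  0.0057]
 [ 0.0073  0.0061 -1.    ]]
```

Turned 2.3 rad with the torque still at friction level (0.5 N m). I'll continue in small increments until the torque shows the stop.

```bash
python3 -m jog '[{"grip":1,"xyz":[0,0,-0.0001],"dr":[0,0,-0.05]},{"grip":1,"xyz":[0,0,-0.0002],"dr":[0,0,-0.1]},{"grip":1,"xyz":[0,0,-0.0003],"dr":[0,0,-0.15]}]' 80
python3 - <<'E'
from g import *
st()
E
python3 -m jog '[{"grip":1,"xyz":[0,0,0],"dr":[0,0,-0.05]},{"grip":1,"xyz":[0,0,0],"dr":[0,0,-0.1]}]' 80
python3 - <<'E'
from g import *
st()
E
```

```text
time: 11.77
eef_pos: [0.4938, 0.0529, 0.1266]
tcp_rot: [0.735, 0.678, 0.005, 0.0]
contact_force: [2.6, 6.4, 1.3]
opening: 0.433
t 11.77 q [-1.010e-01  2.000e-03  2.099e+00  8.000e-03  1.034e+00 -1.596e+00] p [0.4938 0.0529 0.1266] op 0.433 F [2.6 6.4 1.3] T [ 1.58 -0.28 -0.48]
[[ 0.0798  0.9968  0.007 ]
 [ 0.9968 -0.0798  0.006 ]
 [ 0.0065  0.0065 -1.    ]]
time: 11.93
eef_pos: [0.4938, 0.053, 0.1267]
tcp_rot: [0.701, 0.713, 0.005, 0.0]
contact_force: [2.3, 6.2, 2.3]
opening: 0.435
t 11.93 q [-1.010e-01  2.000e-03  2.099e+00  9.000e-03  1.034e+00 -1.694e+00] p [0.4938 0.053  0.1267] op 0.435 F [2.3 6.2 2.3] T [ 1.57 -0.2  -1.22]
[[-0.0175  0.9998  0.0069]
 [ 0.9998  0.0175  0.0068]
 [ 0.0067  0.007  -1.    ]]
```

The torque jumped to 1.22 N m, which is the stop. I'll release and rise.

```bash
python3 -m jog '[{"grip":0.6,"xyz":[0,0,0],"dr":[0,0,0]},{"grip":0.2,"xyz":[0,0,0],"dr":[0,0,0]},{"grip":0,"xyz":[0,0,0],"dr":[0,0,0]},{"grip":0,"xyz":[0,0,0],"dr":[0,0,0]},{"grip":0,"xyz":[0,0,-0.03],"dr":[0,0,0]},{"grip":0,"xyz":[0,0,-0.06],"dr":[0,0,0]},{"grip":1,"xyz":[0,0,-0.09],"dr":[0,0,0]},{"grip":1,"xyz":[0,0,-0.1],"dr":[0,0,0]},{"grip":1,"xyz":[0,0,-0.1],"dr":[0,0,0]},{"grip":1,"xyz":[0,0,-0.1],"dr":[0,0,0]},{"grip":1,"xyz":[0,0,-0.1],"dr":[0,0,0]},{"grip":1,"xyz":[0,0,-0.1],"dr":[0,0,0]}]' 80
python3 - <<'E'
from g import *
st()
cv2.imwrite("pics/w9.png",ctrl.read_camera("wrist")[:,:,::-1])
im=ctrl.read_camera("scene")[:,:,::-1];cv2.imwrite("pics/scene9z.png",cv2.resize(im[180:330,200:350],None,fx=4,fy=4,interpolation=cv2.INTER_CUBIC))
st()
E
```

```text
time: 12.93
eef_pos: [0.4907, 0.0509, 0.2223]
tcp_rot: [0.699, 0.715, -0.001, -0.001]
contact_force: [-0.3, 0.1, -0.8]
opening: 0.142
t 12.93 q [-0.103 -0.113  2.021  0.     1.236 -1.697] p [0.4907 0.0509 0.2223] op 0.142 F [-0.3  0.1 -0.8] T [ 0.01  0.02 -0.03]
[[-2.380e-02  9.997e-01 -2.200e-03]
 [ 9.997e-01  2.380e-02  6.000e-04]
 [ 6.000e-04 -2.200e-03 -1.000e+00]]
t 13.03 q [-0.103 -0.113  2.02   0.     1.236 -1.697] p [0.4911 0.0509 0.2229] op 0.005 F [-0.6 -0.1  0.1] T [-0.03 -0.   -0.01]
[[-2.380e-02  9.997e-01 -1.300e-03]
 [ 9.997e-01  2.380e-02  5.000e-04]
 [ 6.000e-04 -1.300e-03 -1.000e+00]]
```

View pics/w9.png

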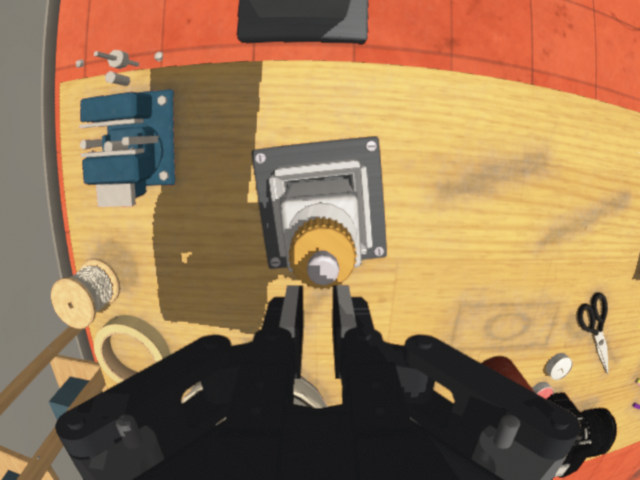

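View pics/scene9z.png

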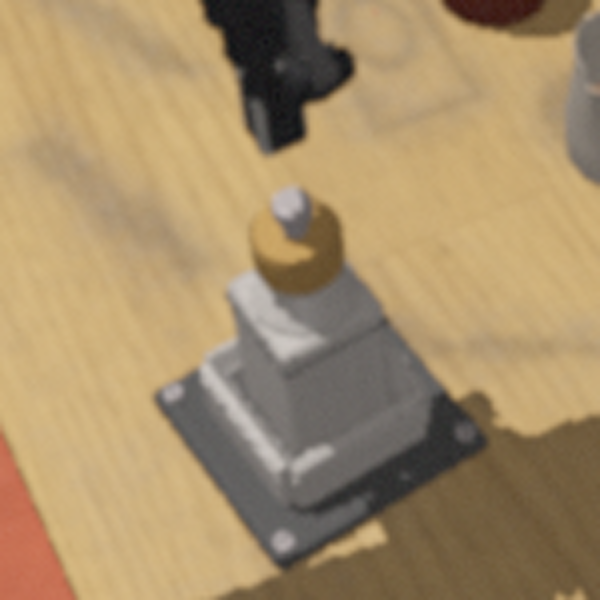

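```bash
python3 - <<'E'
from g import *
c=ctrl.get_calibration('wrist');K=c['mtx'];H=c['hand_eye']
s,R=st();p=s['eef_pos']
im=ctrl.read_camera('wrist')[235:300,290:360,::-1]; cv2.imwrite('pics/w10z.png',cv2.resize(im,None,fx=8,fy=8,interpolation=cv2.INTER_CUBIC))
def won(u,v,z):
    x=(u-K[0,2])/K[0,0];y=(v-K[1,2])/K[1,1];r=np.hypot(x,y);d=np.array([x/r*np.sin(r),y/r*np.sin(r),np.cos(r)])
    o=p+R@H[:3,3]; d=R@H[:3,:3]@d; return o+d*(z-o[2])/d[2]
print(won(323,267,.176))
E
```

```text
t 13.03 q [-0.103 -0.113  2.02   0.     1.236 -1.697] p [0.4911 0.0509 0.2229] op 0.005 F [-0.6 -0.1  0.1] T [-0.03 -0.   -0.01]
[[-2.380e-02  9.997e-01 -1.300e-03]
 [ 9.997e-01  2.380e-02  5.000e-04]
 [ 6.000e-04 -1.300e-03 -1.000e+00]]
[0.49232508 0.05399429 0.176     ]
```

View pics/w10z.png

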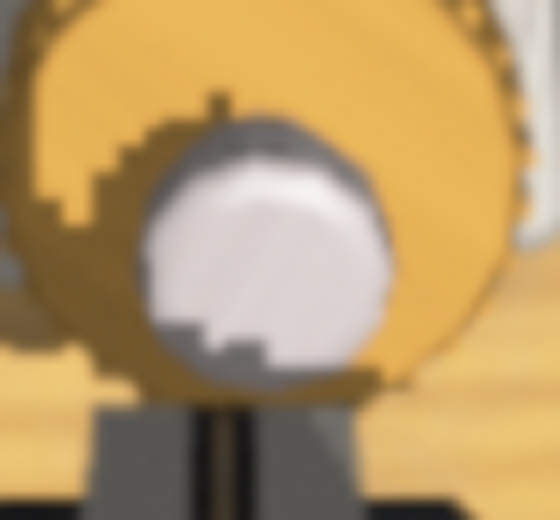

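```bash
python3 -m jog '[{"grip":1,"xyz":[0.0015,0.001,0.02],"dr":[0,0,0]},{"grip":1,"xyz":[0.0015,0.001,0.04],"dr":[0,0,0]},{"grip":1,"xyz":[0.0015,0.001,0.044],"dr":[0,0,0]},{"grip":1,"xyz":[0.0015,0.001,0.046],"dr":[0,0,0]},{"grip":1,"xyz":[0.0015,0.001,0.048],"dr":[0,0,0]},{"grip":1,"xyz":[0.0015,0.001,0.048],"dr":[0,0,0]}]' 80
python3 - <<'E'
from g import *
st()
im=ctrl.read_camera("scene")[:,:,::-1];cv2.imwrite("pics/scene11z.png",cv2.resize(im[180:330,200:350],None,fx=4,fy=4,interpolation=cv2.INTER_CUBIC))
st()
E
```

```text
time: 13.58
eef_pos: [0.4935, 0.0524, 0.1775]
tcp_rot: [0.699, 0.715, 0.001, 0.001]
contact_force: [0.2, -0.5, 0.6]
opening: -0.001
t 13.58 q [-9.900e-02 -6.200e-02  2.060e+00  1.000e-03  1.141e+00 -1.694e+00] p [0.4935 0.0524 0.1775] op -0.001 F [ 0.2 -0.5  0.6] T [ 0.01 -0.    0.02]
[[-2.380e-02  9.997e-01  3.100e-03]
 [ 9.997e-01  2.380e-02  2.000e-04]
 [ 1.000e-04  3.100e-03 -1.000e+00]]
t 13.63 q [-9.900e-02 -6.300e-02  2.059e+00  1.000e-03  1.141e+00 -1.694e+00] p [0.4937 0.0524 0.1779] op -0.001 F [ 0.9 -0.  -0.3] T [-0.05  0.02 -0.01]
[[-2.380e-02  9.997e-01  3.900e-03]
 [ 9.997e-01  2.380e-02  1.000e-04]
 [ 0.000e+00  3.900e-03 -1.000e+00]]
```

View pics/scene11z.png

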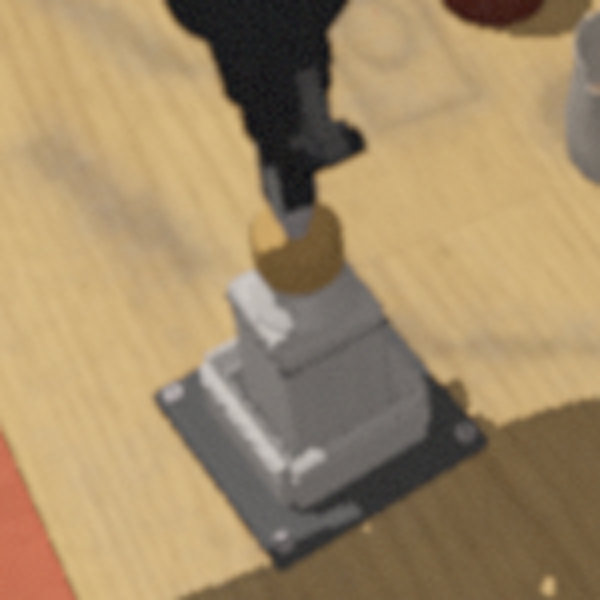

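Just above the tip and centred, with no contact yet. I'll press in small steps.

```bash
for i in 1 2; do python3 -m jog '[{"grip":1,"xyz":[0,0,0.001],"dr":[0,0,0]},{"grip":1,"xyz":[0,0,0.002],"dr":[0,0,0]},{"grip":1,"xyz":[0,0,0.002],"dr":[0,0,0]}]' 80; done; python3 -c "
from h import *; st()"
```

```text
time: 13.88
eef_pos: [0.4938, 0.0524, 0.1759]
tcp_rot: [0.699, 0.715, 0.002, 0.002]
contact_force: [1.2, -0.6, 2.6]
opening: -0.002
time: 14.13
eef_pos: [0.4937, 0.0524, 0.1737]
tcp_rot: [0.699, 0.715, 0.001, 0.001]
contact_force: [0.2, 0.3, 3.5]
opening: 0.003
t 14.13 q [-9.900e-02 -5.800e-02  2.063e+00  1.000e-03  1.132e+00 -1.694e+00] p [0.4937 0.0524 0.1737] op 0.003 F [0.2 0.3 3.5] T [ 0.01 -0.03  0.02]
[[-2.390e-02  9.997e-01  4.200e-03]
 [ 9.997e-01  2.390e-02  1.000e-04]
 [ 0.000e+00  4.200e-03 -1.000e+00]]
```

```bash
python3 -m jog '[{"grip":1,"xyz":[0,0,0.001],"dr":[0,0,0]},{"grip":1,"xyz":[0,0,0.002],"dr":[0,0,0]},{"grip":1,"xyz":[0,0,0.003],"dr":[0,0,0]},{"grip":1,"xyz":[0,0,0.003],"dr":[0,0,0]}]' 80; python3 -m jog '[{"grip":1,"xyz":[0,0,0.001],"dr":[0,0,0]},{"grip":1,"xyz":[0,0,0.0015],"dr":[0,0,0]},{"grip":1,"xyz":[0,0,0.0015],"dr":[0,0,0]}]' 80
```

```text
time: 14.47
eef_pos: [0.4944, 0.0523, 0.1721]
tcp_rot: [0.699, 0.716, 0.002, 0.002]
contact_force: [-2.3, 0.2, 9.9]
opening: -0.003
time: 14.72
eef_pos: [0.4952, 0.0523, 0.172]
tcp_rot: [0.699, 0.716, 0.003, 0.003]
contact_force: [-1.1, -0.4, 13.8]
opening: -0.0
```

The force is stiffening well past 8 N, so the tip has bottomed out. I'll add a little more and hold for more than a second.

```bash
python3 -m jog '[{"grip":1,"xyz":[0,0,0.001],"dr":[0,0,0]},{"grip":1,"xyz":[0,0,0.001],"dr":[0,0,0]},{"grip":1,"xyz":[0,0,0.001],"dr":[0,0,0]},{"grip":1,"xyz":[0,0,0.001],"dr":[0,0,0]},{"grip":1,"xyz":[0,0,0.001],"dr":[0,0,0]},{"grip":1,"xyz":[0,0,0.001],"dr":[0,0,0]},{"grip":1,"xyz":[0,0,0.001],"dr":[0,0,0]},{"grip":1,"xyz":[0,0,0.001],"dr":[0,0,0]},{"grip":1,"xyz":[0,0,0.001],"dr":[0,0,0]},{"grip":1,"xyz":[0,0,0.001],"dr":[0,0,0]},{"grip":1,"xyz":[0,0,0.001],"dr":[0,0,0]},{"grip":1,"xyz":[0,0,0.001],"dr":[0,0,0]}]' 80
python3 - <<'E'
from g import *
st()
im=ctrl.read_camera("scene")[:,:,::-1];cv2.imwrite("pics/scene12z.png",cv2.resize(im[180:330,200:350],None,fx=4,fy=4,interpolation=cv2.INTER_CUBIC))
E
```

```text
time: 15.72
eef_pos: [0.4958, 0.0522, 0.172]
tcp_rot: [0.699, 0.716, 0.003, 0.003]
contact_force: [-2.0, -0.2, 15.6]
opening: 0.001
t 15.72 q [-9.900e-02 -5.400e-02  2.063e+00  1.000e-03  1.124e+00 -1.694e+00] p [0.4958 0.0522 0.172 ] op 0.001 F [-2.  -0.2 15.6] T [ 0.    0.37 -0.04]
[[-2.390e-02  9.997e-01  9.200e-03]
 [ 9.997e-01  2.390e-02 -4.000e-04]
 [-7.000e-04  9.200e-03 -1.000e+00]]
```

View pics/scene12z.png

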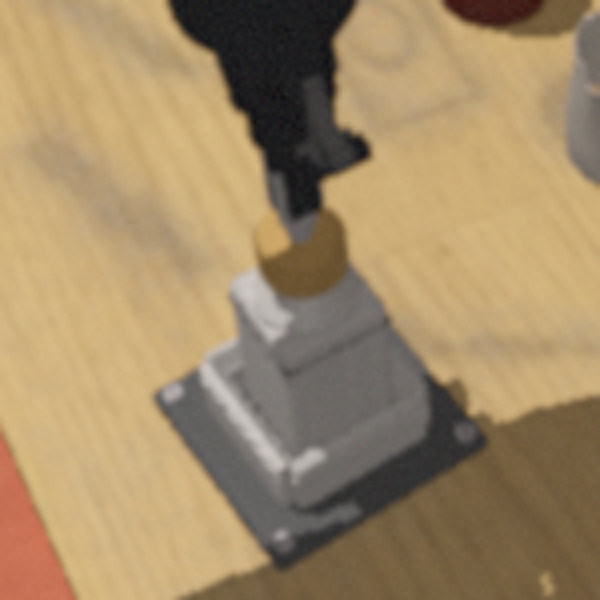

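```bash
python3 - <<'E'
from g import *
acc=np.mean([ctrl.read_camera("scene")[:,:,::-1].astype(float) for _ in range(4)],0)
cv2.imwrite('pics/press.png',acc.astype(np.uint8))
tiles=[]
for f in ['scene5z','scene9z','scene11z','scene12z']:
    im=cv2.imread(f'pics/{f}.png'); tiles.append(im[170:380,215:400])
cv2.imwrite('pics/cmp.png',cv2.resize(np.hstack(tiles),(800,int(210*800/740)),interpolation=cv2.INTER_CUBIC))
for f in ['scene5z','scene9z','scene11z','scene12z']:
    im=cv2.imread(f'pics/{f}.png'); h=cv2.cvtColor(im,cv2.COLOR_BGR2HSV)
    m=cv2.inRange(h,(10,120,40),(30,255,255)); m[:185]=0;m[310:]=0;m[:,:235]=0;m[:,360:]=0
    n,l,s,c=cv2.connectedComponentsWithStats(m); i=1+np.argmax(s[1:,4]); print(f,s[i],c[i])
st()
E
```

```text
scene5z [ 235  185  125  113 7783] [301.67596043 243.73082359]
scene9z [ 251  200   93   91 5393] [298.7561654  250.97033191]
scene11z [ 251  203   93   88 5350] [298.83009346 251.37065421]
scene12z [ 255  208   93   87 5259] [302.75204411 255.10857577]
t 15.97 q [-9.900e-02 -5.400e-02  2.063e+00  1.000e-03  1.124e+00 -1.694e+00] p [0.4958 0.0522 0.172 ] op 0.003 F [-2.5  0.2 16.3] T [ 0.07  0.41 -0.04]
[[-2.390e-02  9.997e-01  9.300e-03]
 [ 9.997e-01  2.390e-02 -4.000e-04]
 [-7.000e-04  9.300e-03 -1.000e+00]]
```

View pics/cmp.png

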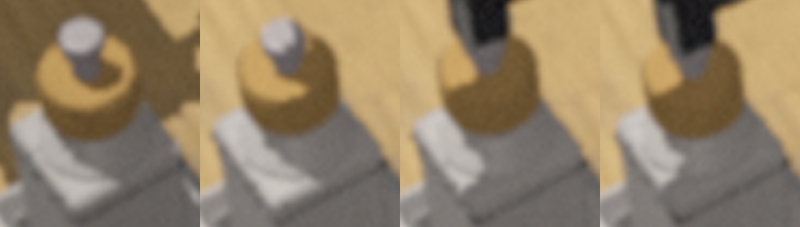

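```bash
python3 - <<'E'
from h import *
X=np.array([.4925,.0515,.145]); b=proj('scene',X)
for d in ([0,0,-.001],[.001,0,0],[0,.001,0]): print(d,(4*(proj('scene',X+d)-b)).round(2))
E
python3 - <<'E'
import cv2,numpy as np
a=cv2.imread('pics/scene11z.png',0);b=cv2.imread('pics/scene12z.png',0);c=cv2.imread('pics/scene9z.png',0);d=cv2.imread('pics/scene5z.png',0)
def sh(A,B,r):
    y0,y1,x0,x1=r; return [round(v,2) for v in cv2.phaseCorrelate(A[y0:y1,x0:x1].astype(float),B[y0:y1,x0:x1].astype(float),cv2.createHanningWindow((x1-x0,y1-y0),cv2.CV_64F))[0]]
print('nut',sh(a,b,(230,310,240,360)),'shoulder',sh(a,b,(285,380,220,400)),'jig',sh(a,b,(400,580,140,500)),'body',sh(a,b,(330,450,230,400)))
E
```

```text
[0, 0, -0.001] [0.2 1.4]
[0.001, 0, 0] [ 2.04 -0.84]
[0, 0.001, 0] [-0.93 -1.54]
nut [0.06, -0.19] shoulder [0.04, -0.23] jig [0.03, -0.02] body [0.04, -3.79]
```

Image shifts suggest about 3.6 mm of travel plus a 1.6 mm lean in x. That is too close to the 3.8 mm limit, so I'll press a bit harder with an x correction and hold again.

```bash
python3 -m jog '[{"grip":1,"xyz":[0,-0.001,0.001],"dr":[0,0,0]},{"grip":1,"xyz":[0,-0.0015,0.002],"dr":[0,0,0]},{"grip":1,"xyz":[0,-0.0015,0.003],"dr":[0,0,0]},{"grip":1,"xyz":[0,-0.0015,0.003],"dr":[0,0,0]}]' 80
python3 - <<'E'
from g import *
st()
im=ctrl.read_camera("scene")[:,:,::-1];z=cv2.resize(im[180:330,200:350],None,fx=4,fy=4,interpolation=cv2.INTER_CUBIC);cv2.imwrite("pics/scene13z.png",z)
for f in ['scene9z','scene11z','scene12z','scene13z']:
    im=cv2.imread(f'pics/{f}.png'); h=cv2.cvtColor(im,cv2.COLOR_BGR2HSV)
    m=cv2.inRange(h,(10,120,40),(30,255,255)); m[:185]=0;m[310:]=0;m[:,:235]=0;m[:,360:]=0
    n,l,s,c=cv2.connectedComponentsWithStats(m); i=1+np.argmax(s[1:,4]); print(f,s[i],c[i].round(1))
tiles=[cv2.imread(f'pics/{f}.png')[180:420,210:420] for f in ['scene9z','scene11z','scene13z']]
cv2.imwrite('pics/cmp2.png',cv2.resize(np.hstack(tiles),None,fx=1.25,fy=1.25))
E
```

```text
time: 16.3
eef_pos: [0.4962, 0.052, 0.1717]
tcp_rot: [0.699, 0.716, 0.005, 0.005]
contact_force: [-3.5, 0.2, 24.1]
opening: 0.0
t 16.3 q [-9.900e-02 -5.600e-02  2.065e+00  1.000e-03  1.118e+00 -1.694e+00] p [0.4962 0.052  0.1717] op 0.0 F [-3.5  0.2 24.1] T [ 0.08  0.51 -0.01]
[[-2.400e-02  9.996e-01  1.420e-02]
 [ 9.997e-01  2.400e-02 -8.000e-04]
 [-1.200e-03  1.420e-02 -9.999e-01]]
scene9z [ 251  200   93   91 5393] [298.8 251. ]
scene11z [ 251  203   93   88 5350] [298.8 251.4]
scene12z [ 255  208   93   87 5259] [302.8 255.1]
scene13z [ 255  208   94   87 5225] [303.6 255.3]
```

View pics/cmp2.png

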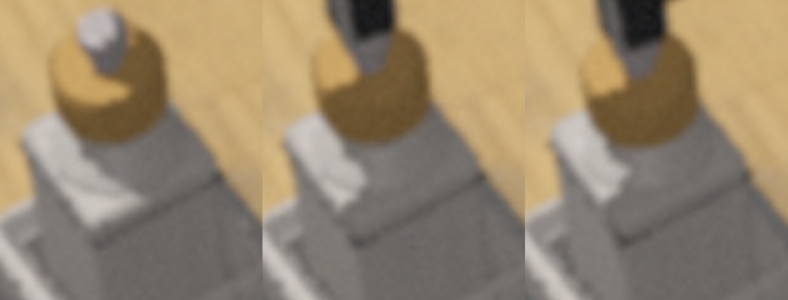

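No further motion at 24 N, so the tip is solidly at its stop. I'll hold a bit more, then release straight up.

```bash
python3 -m jog '[{"grip":1,"xyz":[0,0,0],"dr":[0,0,0]},{"grip":1,"xyz":[0,0,0],"dr":[0,0,0]},{"grip":1,"xyz":[0,0,0],"dr":[0,0,0]},{"grip":1,"xyz":[0,0,0],"dr":[0,0,0]},{"grip":1,"xyz":[0,0,0],"dr":[0,0,0]},{"grip":1,"xyz":[0,0,0],"dr":[0,0,0]},{"grip":1,"xyz":[0,0,-0.004],"dr":[0,0,0]},{"grip":1,"xyz":[0,0,-0.010],"dr":[0,0,0]},{"grip":1,"xyz":[0,0,-0.04],"dr":[0,0,0]},{"grip":1,"xyz":[0,0,-0.07],"dr":[0,0,0]},{"grip":1,"xyz":[0,0,-0.09],"dr":[0,0,0]},{"grip":1,"xyz":[0,0,-0.09],"dr":[0,0,0]}]' 80
python3 - <<'E'
from g import *
st()
cv2.imwrite("pics/w14.png",ctrl.read_camera("wrist")[:,:,::-1])
im=ctrl.read_camera("scene")[:,:,::-1];cv2.imwrite("pics/scene14z.png",cv2.resize(im[180:330,200:350],None,fx=4,fy=4,interpolation=cv2.INTER_CUBIC))
E
```

```text
time: 17.35
eef_pos: [0.4935, 0.0522, 0.259]
tcp_rot: [0.699, 0.716, 0.003, 0.004]
contact_force: [0.7, -0.1, 0.2]
opening: -0.003
t 17.35 q [-1.000e-01 -1.440e-01  1.981e+00  1.000e-03  1.294e+00 -1.694e+00] p [0.4935 0.0522 0.259 ] op -0.003 F [ 0.7 -0.1  0.2] T [-0.06 -0.03  0.04]
[[-2.390e-02  9.997e-01  1.030e-02]
 [ 9.997e-01  2.390e-02 -5.000e-04]
 [-7.000e-04  1.030e-02 -9.999e-01]]
```

View pics/w14.png

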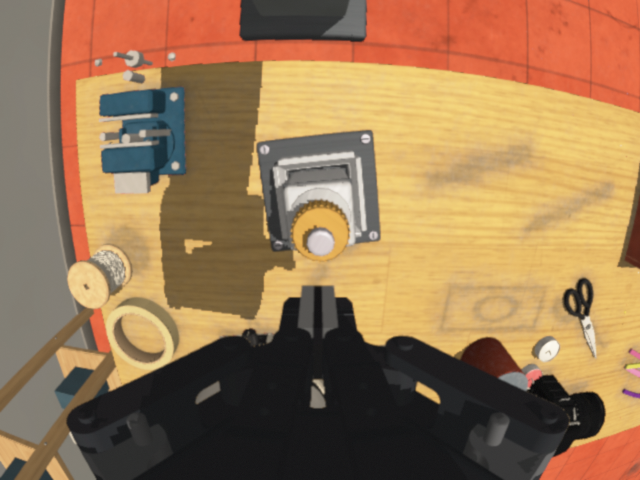

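View pics/scene14z.png

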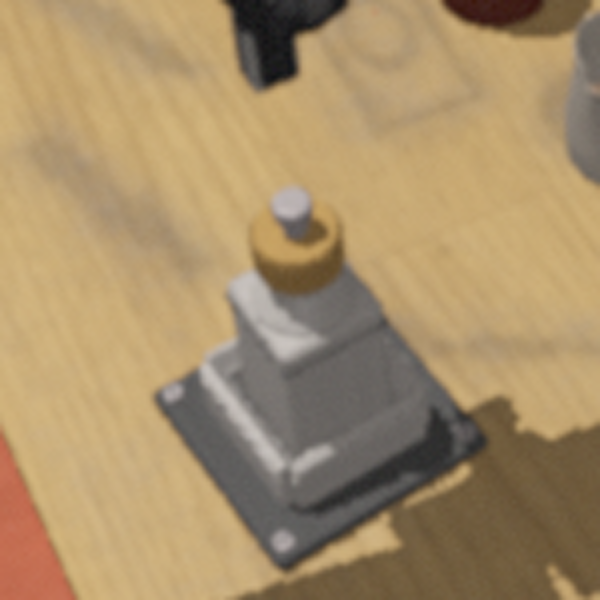

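The tip is out again and the flask is upright. My image estimates of the nut rise are coarse, so I'll re-grip the nut and check by torque that it really is at its stop.

```bash
python3 -m jog '[{"grip":0,"xyz":[0,0,0],"dr":[0.01,0,0]},{"grip":0,"xyz":[0,0,0],"dr":[0.01,0,0]},{"grip":0,"xyz":[0,0,0],"dr":[0.01,0,0]},{"grip":0,"xyz":[0,0,0],"dr":[0.01,0,0]},{"grip":0,"xyz":[0,0,0],"dr":[0.01,0,0]},{"grip":0,"xyz":[0,0,0],"dr":[0.01,0,0]},{"grip":0,"xyz":[0,-0.001,0.03],"dr":[0.01,0,0]},{"grip":0,"xyz":[0,-0.001,0.06],"dr":[0.01,0,0]},{"grip":0,"xyz":[0,-0.001,0.09],"dr":[0.01,0,0]},{"grip":0,"xyz":[0,-0.001,0.12],"dr":[0.01,0,0]},{"grip":0,"xyz":[0,-0.001,0.134],"dr":[0.01,0,0]},{"grip":0,"xyz":[0,-0.001,0.134],"dr":[0.01,0,0]}]' 80
python3 -m jog '[{"grip":1,"xyz":[0,0,0],"dr":[0,0,0]},{"grip":1,"xyz":[0,0,0],"dr":[0,0,0]},{"grip":1,"xyz":[0,0,0],"dr":[0,0,0]},{"grip":1,"xyz":[0,0,0],"dr":[0,0,0]},{"grip":1,"xyz":[0,0,0],"dr":[0,0,0]},{"grip":1,"xyz":[0,0,0],"dr":[0,0,0]}]' 80
python3 -c "
from h import *; st()"
python3 -m jog '[{"grip":1,"xyz":[0,0,0],"dr":[0,0,-0.05]},{"grip":1,"xyz":[0,0,0],"dr":[0,0,-0.05]}]' 80
python3 -c "
from h import *; st()"
python3 -m jog '[{"grip":1,"xyz":[0,0,0],"dr":[0,0,-0.05]},{"grip":1,"xyz":[0,0,0],"dr":[0,0,-0.05]}]' 80
python3 -c "
from h import *; st()"
```

```text
time: 18.45
eef_pos: [0.4875, 0.0527, 0.1161]
tcp_rot: [0.699, 0.715, -0.005, -0.006]
contact_force: [-1.0, 0.0, -0.4]
opening: 1.004
time: 18.95
eef_pos: [0.4919, 0.0525, 0.122]
tcp_rot: [0.699, 0.715, -0.001, -0.002]
contact_force: [1.2, 0.9, 2.5]
opening: 0.44
t 18.95 q [-0.099  0.011  2.1   -0.     1.035 -1.693] p [0.4919 0.0525 0.122 ] op 0.44 F [1.2 0.9 2.5] T [ 0.2  -0.02  0.  ]
[[-2.370e-02  9.997e-01 -4.300e-03]
 [ 9.997e-01  2.370e-02  3.000e-04]
 [ 4.000e-04 -4.300e-03 -1.000e+00]]
time: 19.12
eef_pos: [0.4914, 0.0524, 0.1215]
tcp_rot: [0.68, 0.733, -0.002, -0.002]
contact_force: [-0.2, 0.7, 2.9]
opening: 0.438
t 19.12 q [-9.900e-02  1.200e-02  2.100e+00 -1.000e-03  1.036e+00 -1.744e+00] p [0.4914 0.0524 0.1215] op 0.438 F [-0.2  0.7  2.9] T [0.05 0.03 0.02]
[[-7.480e-02  9.972e-01 -5.700e-03]
 [ 9.972e-01  7.480e-02 -2.000e-04]
 [ 3.000e-04 -5.700e-03 -1.000e+00]]
time: 19.28
eef_pos: [0.491, 0.0525, 0.1211]
tcp_rot: [0.662, 0.749, -0.002, -0.003]
contact_force: [-0.4, 0.7, 3.7]
opening: 0.436
t 19.28 q [-0.099  0.012  2.101 -0.     1.036 -1.793] p [0.491  0.0525 0.1211] op 0.436 F [-0.4  0.7  3.7] T [ 0.11  0.12 -0.12]
[[-1.228e-01  9.924e-01 -7.000e-03]
 [ 9.924e-01  1.228e-01  3.000e-04]
 [ 1.100e-03 -6.900e-03 -1.000e+00]]
```

```bash
for i in 1 2 3; do python3 -m jog '[{"grip":1,"xyz":[0,0,0],"dr":[0,0,-0.05]},{"grip":1,"xyz":[0,0,0],"dr":[0,0,-0.05]}]' 80 >/dev/null
python3 -c "
from h import *; st()" | head -1; done
```

```text
t 19.45 q [-9.900e-02  1.200e-02  2.101e+00  1.000e-03  1.036e+00 -1.842e+00] p [0.4909 0.0527 0.1209] op 0.439 F [-0.8  2.9  3.7] T [ 0.33  0.14 -0.24]
t 19.62 q [-9.900e-02  1.200e-02  2.101e+00  1.000e-03  1.035e+00 -1.890e+00] p [0.4911 0.0528 0.1209] op 0.44 F [-1.6  2.4  3.4] T [ 0.41  0.1  -0.76]
t 19.78 q [-9.900e-02  1.200e-02  2.101e+00  2.000e-03  1.035e+00 -1.938e+00] p [0.4911 0.0527 0.1208] op 0.441 F [-0.5  1.3  4.2] T [ 0.31  0.11 -1.52]
```

The torque climbed steadily to 1.5 N m with no plateau at the friction level, so the nut is at its stop. I'll release it, rise, and repeat the press as insurance.

```bash
python3 -m jog '[{"grip":0.6,"xyz":[0,0,0],"dr":[0,0,0.03]},{"grip":0.2,"xyz":[0,0,0],"dr":[0,0,0.03]},{"grip":0,"xyz":[0,0,0],"dr":[0,0,0.03]},{"grip":0,"xyz":[0,0,0],"dr":[0,0,0.03]},{"grip":0,"xyz":[0,0,-0.03],"dr":[0,0,0.03]},{"grip":0,"xyz":[0,0,-0.06],"dr":[0,0,0.03]},{"grip":1,"xyz":[0,0,-0.09],"dr":[0,0,0.03]},{"grip":1,"xyz":[0,0,-0.1],"dr":[0,0,0.03]},{"grip":1,"xyz":[0,0,-0.1],"dr":[0,0,0.03]},{"grip":1,"xyz":[0,0,-0.1],"dr":[0,0,0.03]},{"grip":1,"xyz":[0,0,-0.1],"dr":[0,0,0.03]},{"grip":1,"xyz":[0,0,-0.1],"dr":[0,0,0.03]}]' 80
python3 - <<'E'
from g import *
c=ctrl.get_calibration('wrist');K=c['mtx'];H=c['hand_eye']
s,R=st();p=s['eef_pos']
I=ctrl.read_camera('wrist');im=I[235:300,290:360,::-1]; cv2.imwrite('pics/w15z.png',cv2.resize(im,None,fx=8,fy=8,interpolation=cv2.INTER_CUBIC))
s,R=st()
E
```

```text
time: 20.78
eef_pos: [0.4901, 0.0525, 0.2178]
tcp_rot: [0.616, 0.788, -0.004, -0.005]
contact_force: [-0.0, -0.3, -0.8]
opening: 0.143
t 20.78 q [-9.900e-02 -1.040e-01  2.021e+00 -1.000e-03  1.236e+00 -1.914e+00] p [0.4901 0.0525 0.2178] op 0.143 F [-0.  -0.3 -0.8] T [ 0.02 -0.05 -0.02]
[[-2.416e-01  9.703e-01 -1.230e-02]
 [ 9.704e-01  2.416e-01  3.000e-04]
 [ 3.300e-03 -1.190e-02 -9.999e-01]]
t 20.83 q [-9.900e-02 -1.040e-01  2.021e+00 -1.000e-03  1.237e+00 -1.914e+00] p [0.4903 0.0525 0.218 ] op 0.051 F [-0.7  0.1 -0. ] T [-0.05 -0.02  0.  ]
[[-2.415e-01  9.703e-01 -1.190e-02]
 [ 9.704e-01  2.415e-01  3.000e-04]
 [ 3.200e-03 -1.150e-02 -9.999e-01]]
```

View pics/w15z.png

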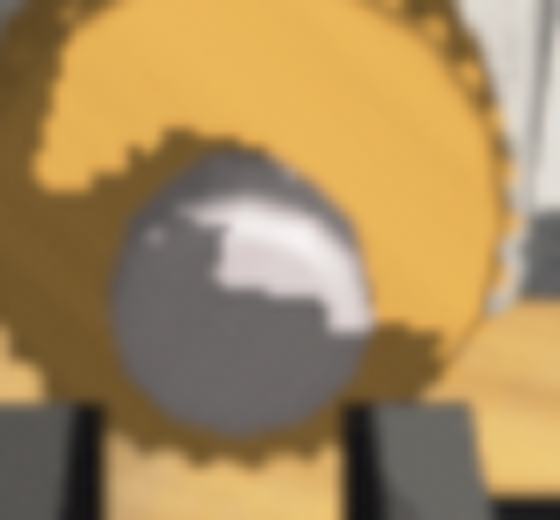

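```bash
python3 -m jog '[{"grip":1,"xyz":[-0.0005,0.002,0],"dr":[-0.012,0,0]},{"grip":1,"xyz":[-0.0005,0.002,0.02],"dr":[-0.012,0,0]},{"grip":1,"xyz":[-0.0005,0.002,0.037],"dr":[-0.012,0,0]},{"grip":1,"xyz":[-0.0005,0.002,0.039],"dr":[-0.012,0,0]},{"grip":1,"xyz":[-0.0005,0.002,0.039],"dr":[-0.012,0,0]}]' 80
for i in 1 2 3; do python3 -m jog '[{"grip":1,"xyz":[0,0,0.001],"dr":[0,0,0]},{"grip":1,"xyz":[0,0,0.002],"dr":[0,0,0]},{"grip":1,"xyz":[0,0,0.002],"dr":[0,0,0]}]' 80; done
```

```text
time: 21.25
eef_pos: [0.4921, 0.0525, 0.1796]
tcp_rot: [0.616, 0.788, 0.001, -0.001]
contact_force: [0.0, 0.9, 0.1]
opening: 0.0
time: 21.5
eef_pos: [0.4939, 0.0523, 0.1803]
tcp_rot: [0.616, 0.788, 0.003, 0.001]
contact_force: [0.4, -1.0, -0.2]
opening: 0.004
time: 21.75
eef_pos: [0.4933, 0.0524, 0.1775]
tcp_rot: [0.616, 0.788, 0.002, 0.001]
contact_force: [0.2, 0.5, 0.4]
opening: -0.001
time: 22.0
eef_pos: [0.4935, 0.0524, 0.1758]
tcp_rot: [0.616, 0.788, 0.003, 0.001]
contact_force: [-0.6, -0.5, 2.7]
opening: 0.002
```

Contact at about z 0.177. I'll press through to the bottom now.

```bash
for i in 1 2 3 4; do python3 -m jog '[{"grip":1,"xyz":[0,0,0.001],"dr":[0,0,0]},{"grip":1,"xyz":[0,0,0.0015],"dr":[0,0,0]},{"grip":1,"xyz":[0,0,0.0015],"dr":[0,0,0]}]' 80 | sed -n '2p;4p'; done
```

```text
eef_pos: [0.4936, 0.0524, 0.1744]
contact_force: [-0.9, 0.6, 3.3]
eef_pos: [0.4936, 0.0524, 0.1729]
contact_force: [-1.2, -0.4, 5.3]
eef_pos: [0.4942, 0.0524, 0.1722]
contact_force: [-1.2, 0.7, 6.7]
eef_pos: [0.495, 0.0523, 0.1721]
contact_force: [-1.3, -0.9, 11.5]
```

```bash
python3 -m jog '[{"grip":1,"xyz":[0,0,0.001],"dr":[0,0,0]},{"grip":1,"xyz":[0,0,0.002],"dr":[0,0,0]},{"grip":1,"xyz":[0,0,0.002],"dr":[0,0,0]},{"grip":1,"xyz":[0,0,0.002],"dr":[0,0,0]},{"grip":1,"xyz":[0,0,0.002],"dr":[0,0,0]},{"grip":1,"xyz":[0,0,0.002],"dr":[0,0,0]},{"grip":1,"xyz":[0,0,0.002],"dr":[0,0,0]},{"grip":1,"xyz":[0,0,0.002],"dr":[0,0,0]},{"grip":1,"xyz":[0,0,0.002],"dr":[0,0,0]},{"grip":1,"xyz":[0,0,0.002],"dr":[0,0,0]},{"grip":1,"xyz":[0,0,0.002],"dr":[0,0,0]},{"grip":1,"xyz":[0,0,0.002],"dr":[0,0,0]}]' 80
python3 -m jog '[{"grip":1,"xyz":[0,0,0],"dr":[0,0,0]},{"grip":1,"xyz":[0,0,0],"dr":[0,0,0]},{"grip":1,"xyz":[0,0,-0.004],"dr":[0,0,0]},{"grip":1,"xyz":[0,0,-0.01],"dr":[0,0,0]},{"grip":1,"xyz":[0,0,-0.05],"dr":[0,0,0]},{"grip":1,"xyz":[0,0,-0.09],"dr":[0,0,0]},{"grip":1,"xyz":[0,0,-0.13],"dr":[0,0,0]},{"grip":1,"xyz":[0.03,0,-0.15],"dr":[0,0,0]},{"grip":1,"xyz":[0.07,0,-0.15],"dr":[0,0,0]},{"grip":1,"xyz":[0.11,0,-0.15],"dr":[0,0,0]},{"grip":1,"xyz":[0.15,0,-0.15],"dr":[0,0,0]},{"grip":1,"xyz":[0.15,0,-0.15],"dr":[0,0,0]}]' 80
python3 - <<'E'
from g import *
st()
for n in ["scene","top"]:
    im=ctrl.read_camera(n)[:,:,::-1]; cv2.imwrite(f"pics/{n}16.png",im)
    if n=='top': cv2.imwrite("pics/top16z.png",cv2.resize(im[230:340,290:400],None,fx=5,fy=5,interpolation=cv2.INTER_CUBIC))
E
```

```text
time: 24.0
eef_pos: [0.4962, 0.0522, 0.172]
tcp_rot: [0.616, 0.788, 0.004, 0.004]
contact_force: [-2.8, 0.2, 16.8]
opening: 0.001
time: 25.0
eef_pos: [0.454, 0.2028, 0.3167]
tcp_rot: [0.613, 0.79, 0.003, -0.001]
contact_force: [-0.6, -1.3, -0.6]
opening: 0.002
t 25.0 q [ 0.213 -0.173  1.902  0.005  1.409 -1.609] p [0.454  0.2028 0.3167] op 0.002 F [-0.6 -1.3 -0.6] T [-0.01 -0.03 -0.01]
[[-0.2479  0.9688  0.0018]
 [ 0.9688  0.2479  0.0057]
 [ 0.0051  0.0032 -1.    ]]
```

View pics/scene16.png

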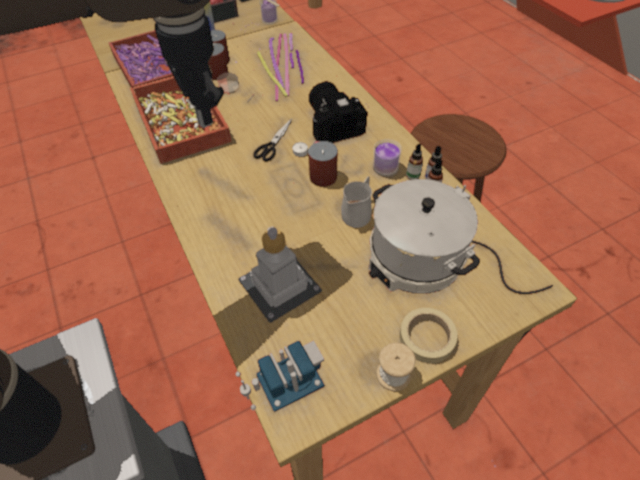

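View pics/top16z.png

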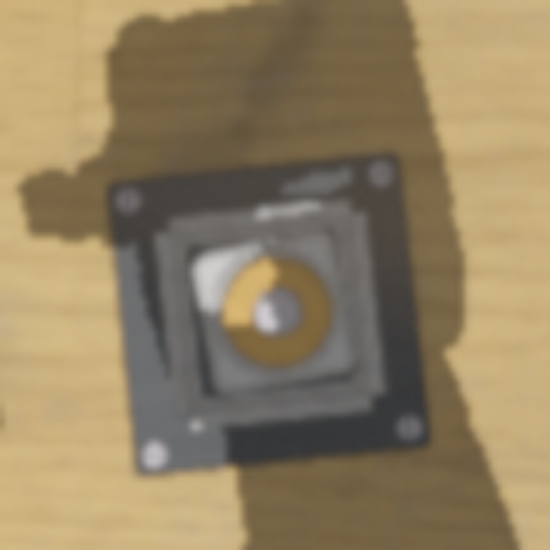

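The flask stands in the jig with its tip at crop pixel (277,312), the bystanders are where they were, and the arm is clear. Handing in.

```bash
python3 -c "
from plant import ctrl; print(ctrl.sign_off())"
```

```text
the job is handed in; nothing more can be done
None
```

The flask is vented and standing in the jig with its nut loose. I handed the job in at about 25 s; the hand-in gives no verdict, so the points below are from my own checks.

- **Standing it in the jig:** I picked the flask up off the bench, stood it upright and lowered it into the pocket until it met the floor. The vertical force rose by about 8 N there. Two-camera triangulation put the tip at 175 mm, against 176 mm expected for a seated flask.
- **Unscrewing the nut:** I turned it about 2.55 rad in all, including the flask's play in the pocket. The torque stayed at 0.5 N m and then jumped to 1.2 N m at the stop. A later re-grip reached 1.5 N m with no friction plateau, so the nut is at its stop.
- **Pressing the tip:** I pressed it twice, each time to a firm bottom, and held it for more than a second both times. The force reached 24 N on the first press and 17 N on the second, and the finger travel was about 4.5 to 5 mm.
- **Final pictures:** the flask is upright in the pocket, the bystanders look unmoved and the arm is clear. I saw the tip out again after the first press, but after the second I judged it only from the final top view.

One check disagreed. A coarse estimate from the scene camera during the first press gave only about 3.6 mm of tip travel, below the 3.8 mm needed. The flask also leaned about 1.6 mm at the nut while being pressed. Because of this I checked the nut stop again and repeated the press; the force and finger position readings both times point to fully in.

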